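# Load the fruit washer, close it and set its pull-out dial

## Robot

A 6-joint arm with a two-finger parallel gripper is mounted at the origin on a cart in front of the work surface, level with it; the furniture and walls round the work are solid. World frame = base frame: x ahead of the robot, y to its left, z up, the work surface at z = 0. Lengths are in mm, angles in rad, forces in N, time in s.
With the tool pointing down it reaches from about 350 to 775 mm from the base axis. Payload 7.3 kg.
Tool frame: the origin (TCP) lies at the very end of the fingers, on their centre line; the grasp point (between the pads) lies 19 mm behind it (bot.grasp_offset is the distance from the TCP to the grasp point, in mm); z points along the fingers, y is the direction in which the jaws open and shut (so a half turn about z gives the same grasp; the last joint's range is limited). The gripper opens to 92 mm and grips with 3 to 60 N. Pads are 19 mm wide; open, the fingers measure 130 mm over their backs; the gripper's body (75 mm by 190 mm) begins 47 mm behind the grasp point.
Start: joints at [0.96, 0.342, 1.524, -0, 1.275, -0.146], TCP at [235.317, 469.33, 226.741] pointing down, gripper open.
Joint ranges: [-2.53, 2.53], [-0.77, 2.02], [0.04, 2.7], [-1, 4.14], [0.28, 2.66], [-3.11, 3.11]. Speed limits (rad/s): [2.57, 2.57, 3.14, 3.14, 3.14, 3.14].

## Interface

Orientations are given as [roll, pitch, yaw] about the fixed x, y, z axes, in that order (R = Rz(yaw) Ry(pitch) Rx(roll)).
In Python, from plant import bot gives the robot as it stands.
- The arm moves only by the tool servo_tool, never from a script. Its arguments are lists of equal length, an entry for each row: "angular": the turn, a rotation vector about the world's x, y, z in degrees, a list of three; "slide": the shift along the world's x, y, z in mm, a list of three; "grip": the opening, from -1 (shut) to 1 (fully open), so that 0 is half open. In form: {"angular": [[ax, ay, az], ...], "slide": [[dx, dy, dz], ...], "grip": [grip, ...]}. A call has 1 to 10 rows; each row is the pose to reach, as a shift and turn from the pose commanded when the call began; what a row does not reach only later rows make up. A row lasts 1/12 s, in which the tool goes at most 41.7 mm and 7.16 degrees, less where a joint would pass 70% of its speed; a pose out of reach is approached as far as the arm can. A call with a gripper value outside its range is refused whole. The fingers move at their own pace and stop on an object; the grip force is fixed at half the most. Time passes only in rows, so rows that repeat a pose let the fingers close. It gives the time, the measured TCP pose, the force and the opening at its end, in the units of the state.
- bot.get_obs(): the state, without advancing time (a new reading comes with each control period).
- bot.capture(name): name is "scene" or "top"; returns a dict with "img" (384x512x3 uint8, blue, green, red), "range_z" (384x512 float32, mm along the optical axis (not along the pixel's ray), 0 where there is no reading), "fov_y" (degrees; the focal length in pixels is half the picture's height over the tangent of half this angle, whatever the lens; pixels are square), "cx", "cy" (the principal point, pixels), "R" (3x3) and "t" (3): a world point X has camera coordinates R X + t. Camera axes: x right, y down, z forward; pixel columns grow to the right and rows downward; lengths in mm; the calibration is good to about 2 mm. A picture is of the moment at which its call begins.
- bot.close_job(): hands the job in, once; it reports no verdict.
The state is a dict: "time": time; "joint_positions": joint angles; "dq": joint speeds; "tau": joint torques, N m; "tool_pos": TCP position; "tcp_rot": TCP orientation; "contact_force": force on the tool from outside, world axes, zero at the start; "moment": the same for the moment, N m; "grip_width": finger opening in mm.
Only numpy, scipy, OpenCV 4.12 (cv2) and the standard library are available. Lean on these libraries where they do the work, as an engineer would, in place of code of your own. Each camera call takes 0.05 s, during which the arm holds its last target.

## Task

Put every lemon and lime that lies on the worktop or the hob into the basin of the fruit washer, set the lid squarely on it so that it sits down fully, and swing the clamp fully down on to the lid. Then pull the dial up out of its lock, turn it clockwise to the last mark (the biggest dot, long wash) and push it fully back in. Leave the other things where they stand.

Things in the scene. Friction and masses are not known exactly. Their poses are not given: they have to be found in the camera images.
- washer: Fruit washer, fixed: open white basin, steel inside, with a console on its left (+y). Origin: underside below the basin's centre; x to the back, y to the console, z up. Basin inside 148 (x) x 198 (y) mm, outside 166 x 216, rim at z = 80 mm; fruit fits in one layer, 2 x 2. Console: x -83 to 83, y 119 to 185, top at z = 105 mm; dial in front, clamp behind.
- basin_in (a point): Centre of the basin's inner floor, 10 mm above the washer's origin. Wall cabinets hang over the back of the worktop, their underside 0.48 m up and their front at about x = 0.58 m: keep the wrist low there.
- lid: Loose lid, 0.32 kg, right of the washer: white plate 164 (x) x 214 (y) x 12 mm over a step 134 x 184 x 10 mm that drops into the basin with 7 mm play all round; half a turn makes no difference. Origin: centre of the step's underside, z up (plate at z = 10 to 22 mm). Seated: x, y along the washer's, origin 70 mm above the washer's origin, top at 92 mm.
- lid_grip (a point): Centre of the lid's handle bar, which runs level along the lid's y: 100 mm long, 14 mm wide (x), 14 mm high, 22 mm clear above the plate. This point is 51 mm above the lid's origin. A toaster 200 mm high stands just behind and left of the lid, its levers reaching out at about 145 mm.
- clamp (a joint): Angle of the clamp arm (rad) about a hinge along the washer's x: 0 = level, its rubber foot just on the seated lid (fully down); grows as it swings up and away over the console; 1.57 = upright; stops at 2.4 and -0.15. Stays where it is left (friction 0.07 N m: about 1.5 N at its end moves it).
- clamp_hinge (a point): Hinge axis of the clamp, at x 12, y 130, z 113 mm in the washer's frame. The arm is a steel bar 20 mm wide (x), 8 mm thick, reaching 63 mm from the hinge (a small black tab at its end), the axis in mid thickness; down, it points to the washer's -y, with a 16 mm rubber foot below it 52 mm from the hinge.
- clamp_end (a point): Point on the arm's outer face (the upper one when the clamp is down), 55 mm from the hinge.
- dial_pull (a joint): How far the dial is pulled up (m): 0 = fully in, 0.016 = fully out. Stays where it is left (friction 2.5 N). Locked against turning while it is in; free to turn from 0.010 up. It goes in only at one of the three marks.
- dial (a joint): Angle of the dial (rad), grows clockwise seen from above: 0 = off (smallest dot), 0.70 = short wash, 1.40 = long wash (biggest dot, last mark). Stops at -0.08 and 1.48; at a mark it goes in within about 0.08 rad. Friction 0.025 N m. Stays where it is left.
- dial_grip (a point): Centre of the dial's finger bar, on its vertical axis: bar 48 mm long (x), 13 mm wide (y), 24 mm high, on a round foot 50 mm across; when in, this point is at x -48, y 154, z 132 mm in the washer's frame. The white line on the bar's -x half is the pointer; at angle 0 the bar lies along the washer's x, pointer to the front.
- lemon_1_mid (a point): one lemon, 71 mm long, 53 mm wide, 51 mm high as it lies, about 85 g, rounded, rolls a little if pushed; this point is its centre, x along its length. It may be absent (then there is no reading from the start).
- lemon_2_mid (a point): one lemon, 71 mm long, 53 mm wide, 51 mm high as it lies, about 85 g, rounded, rolls a little if pushed; this point is its centre, x along its length. It may be absent (then there is no reading from the start).
- lime_1_mid (a point): one lime, 60 mm long, 48 mm wide, 48 mm high as it lies, about 60 g, rounded, rolls a little if pushed; this point is its centre, x along its length. It may be absent (then there is no reading from the start).
- lime_2_mid (a point): one lime, 60 mm long, 48 mm wide, 48 mm high as it lies, about 60 g, rounded, rolls a little if pushed; this point is its centre, x along its length. It may be absent (then there is no reading from the start).
- pepper_mill: Bystander: dark wooden pepper mill, 58 mm across, 170 mm high, behind the washer. Origin: centre of its underside.
- egg_timer: Bystander: round kitchen timer, 62 mm. Origin: centre of its underside.
- spice_jar: Bystander: black-capped spice jar, 41 mm across, 105 mm high, between lid and washer. Origin: centre of its underside.
- mug: Bystander: dotted mug, 82 x 117 x 91 mm, right of the lid. Origin: centre of its underside.
- tin: Bystander: small food tin, 57 mm across, 72 mm high, left front on the hob. Origin: centre of its underside.
- salt_jar: Bystander: second black-capped jar, 41 mm across, 105 mm high, on the hob. Origin: centre of its underside.

How it is judged (in metres and radians):
On the way, in this order (a step that is already met when the one before it is completed fails the run):
1. every fruit lies in the basin (x of lemon_1_mid in the frame of washer between -0.075 and 0.075 m and y of lemon_1_mid in the frame of washer between -0.1 and 0.1 m and z of lemon_1_mid in the frame of washer between 0.01 and 0.07 m and x of lemon_2_mid in the frame of washer between -0.075 and 0.075 m and y of lemon_2_mid in the frame of washer between -0.1 and 0.1 m and z of lemon_2_mid in the frame of washer between 0.01 and 0.07 m and x of lime_1_mid in the frame of washer between -0.075 and 0.075 m and y of lime_1_mid in the frame of washer between -0.1 and 0.1 m and z of lime_1_mid in the frame of washer between 0.01 and 0.07 m and x of lime_2_mid in the frame of washer between -0.075 and 0.075 m and y of lime_2_mid in the frame of washer between -0.1 and 0.1 m and z of lime_2_mid in the frame of washer between 0.01 and 0.07 m), for 0.3 s.
2. the lid sits fully down on the basin (horizontal distance between lid and washer below 0.012 m and z of lid in the frame of washer between 0.06 and 0.074 m and angle between lid's own z axis and vertical below 0.05 rad and angle between the y axis of lid and the y axis of washer, either way round below 0.12 rad), for 0.2 s.
3. the clamp is down on the seated lid (all of step 2 and value of joint clamp between -0.1 and 0.1 rad), for 0.2 s.
4. the dial, still at off, is pulled out (value of joint dial_pull above 0.009 m and value of joint dial below 0.5 rad), for 0.05 s.
5. the dial is turned to the last mark while it is out (value of joint dial above 1.3 rad and value of joint dial_pull above 0.007 m), for 0.05 s.
6. the dial is pushed back in at the last mark (value of joint dial_pull below 0.003 m and value of joint dial above 1.28 rad), for 0.2 s.
At the end, for the whole second after the job is handed in: Every fruit present is in the basin, the lid is seated (within 12 mm of the basin's centre, within 4 mm of fully down, level within 0.05 rad, square within 0.12 rad, at rest), the clamp is within 0.1 rad of level, and the dial is within 3 mm of fully in at the last mark (over 1.28 rad) (all of step 1 and all of step 3 and all of step 6 and linear speed of lid below 0.02 m/s); the robot touches nothing.
It fails at once if another thing (mill, timer, jars, mug, tin) is moved more than 4 cm (distance of any of pepper_mill, egg_timer, spice_jar, mug, tin, salt_jar from where it was at the start of the episode above 0.04 m).
Of lemon_1, lemon_2, lime_1, lime_2 only 2 to 4 are there at a start; the rules pass over those that are not, and their reading is None.
At some moment in a run one of lemon_1, lemon_2, lime_1, lime_2, lid may be knocked a few centimetres aside while the robot is not near it.
Once in a run the grip may slacken for a moment while it holds something.
It also fails if it takes over 210 s, if anything falls off the work surface, if the arm or the gripper's body presses on something with over 40 N, if the wrist force passes 120 N, or if a joint passes its speed limit or range.

## Working session

There is one attempt and no reset: what is moved stays moved. The work goes in short steps, Python scripts to look and compute and a tool call to move; the robot and the scene stay as the last step left them, time stands still between calls to the robot, and variables do not carry over. Pictures are saved under pics/ and viewed, and the job is handed in when it is done.

Besides the shell and the picture viewer there is one more tool, called as name(argument=value, ...), one argument or row to a line, values as JSON. servo_tool: Moves the arm, as the interface text tells. Its arguments: {"type":"object","properties":{"angular":{"type":"array","items":{"type":"array","items":{"type":"number"}}},"slide":{"type":"array","items":{"type":"array","items":{"type":"number"}}},"grip":{"type":"array","items":{"type":"number"}}},"required":["angular","slide","grip"]}

```bash
ls; mkdir -p pics; cat > h.py <<'E'
import numpy as np, cv2
from plant import bot
def cap(name,save=None):
    c=bot.capture(name)
    if save: cv2.imwrite('pics/'+save,c['img'])
    np.savez('last_'+name+'.npz',**{k:np.array(v) for k,v in c.items()})
    return c
def load(name): 
    d=np.load('last_'+name+'.npz'); return {k:d[k] for k in d.files}
def pts(c):
    h,w=c['range_z'].shape; f=h/2/np.tan(np.radians(float(c['fov_y']))/2)
    u,v=np.meshgrid(np.arange(w),np.arange(h)); z=c['range_z'].astype(float)
    P=np.stack([(u-c['cx'])/f*z,(v-c['cy'])/f*z,z],-1)
    W=(P-c['t'])@c['R']; W[z==0]=np.nan
    return W
def ray(c,u,v,zp):
    h=c['range_z'].shape[0]; f=h/2/np.tan(np.radians(float(c['fov_y']))/2)
    d=np.array([(u-c['cx'])/f,(v-c['cy'])/f,1.])@c['R']; o=-c['t']@c['R']
    return o+d*(zp-o[2])/d[2]
E
python3 - <<'E'
from h import *
for n in ('scene','top'):
    c=cap(n,n+'0.png'); print(n,c['fov_y'],c['cx'],c['cy'],-c['t']@c['R'],c['R'].round(2).tolist(),(c['range_z']>0).mean())
o=bot.get_obs(); print({k:np.round(v,3).tolist() for k,v in o.items()}, bot.grasp_offset)
E
```

```text
pics
scene 45.665104257792436 257.70717953660795 194.61513971714498 [-636.9122538  1011.52156652  790.98388962] [[-0.66, -0.75, -0.0], [-0.31, 0.27, -0.91], [0.69, -0.6, -0.41]] 0.9731648763020834
top 48.87936730040338 258.3194139396234 195.2745709601116 [-428.79637461  426.75382034 1400.07292549] [[-0.4, -0.92, 0.02], [-0.72, 0.3, -0.63], [0.57, -0.26, -0.78]] 0.9959665934244791
{'time': 0.1, 'joint_positions': [0.96, 0.343, 1.525, -0.0, 1.275, -0.146], 'dq': [0.0, -0.001, -0.003, -0.0, -0.0, -0.0], 'tau': [0.001, -43.2, -24.47, 0.072, 0.053, -0.0], 'tool_pos': [235.091, 469.014, 226.104], 'tcp_rot': [-3.14, -0.0, 2.677], 'contact_force': [0.513, 1.013, -0.051], 'moment': [0.01, 0.027, -0.018], 'grip_width': 92.035} 18.8
```

View pics/scene0.png

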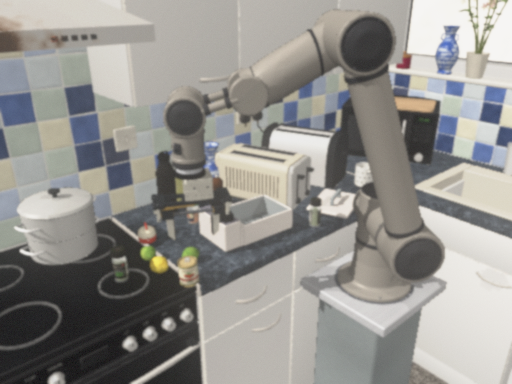

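View pics/top0.png

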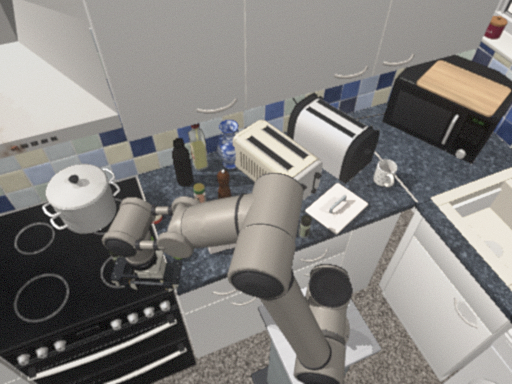

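The scene view shows limes at about (148,253) and (190,253), a lemon at (159,264), the washer at (245,222) and the lid at (330,203). In the top view the arm hides the left part. I'll measure from depth first.

```bash
python3 - <<'E'
from h import *
c=load('scene'); W=pts(c)
crop=c['img'][170:330,90:370]; cv2.imwrite('pics/z0.png',cv2.resize(crop,None,fx=2.8,fy=2.8,interpolation=cv2.INTER_CUBIC))
for n in ('scene','top'):
    c=load(n);W=pts(c);hsv=cv2.cvtColor(c['img'],cv2.COLOR_BGR2HSV)
    for nm,lo,hi in (('lemon',(22,130,90),(33,255,255)),('lime',(34,110,60),(55,255,255))):
        m=cv2.inRange(hsv,lo,hi); k,l,s,ce=cv2.connectedComponentsWithStats(m)
        for i in range(1,k):
            if s[i,4]>15: print(n,nm,ce[i].round(),s[i,4],np.nanmedian(W[l==i],0).round(),np.nanmax(W[l==i][:,2]).round())
E
```

```text
scene lemon [158. 264.] 230 [449. 468.  36.] 53.0
scene lime [147. 253.] 145 [535. 460.  33.] 46.0
scene lime [189. 252.] 78 [441. 362.  41.] 50.0
```

View pics/z0.png

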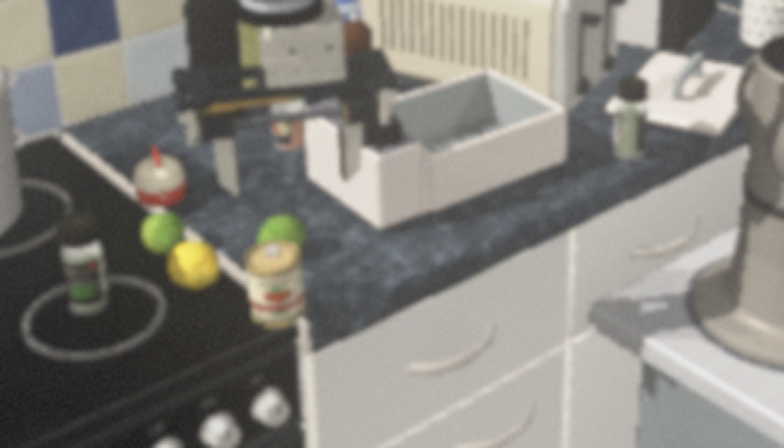

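servo_tool(
  angular=[
    [0,0,0],
    [0,0,0],
    [0,0,0],
    [0,0,0],
    [0,0,0],
    [0,0,0],
    [0,0,0],
    [0,0,0],
    [0,0,0],
    [0,0,0],
  ],
  slide=[
    [25,-30,20],
    [50,-60,40],
    [75,-90,60],
    [100,-120,80],
    [120,-155,100],
    [140,-190,120],
    [150,-230,130],
    [160,-270,140],
    [160,-310,150],
    [160,-350,150],
  ],
  grip=[1,1,1,1,1,1,1,1,1,1],
)

```text
time: 0.93
tool_pos: [395.6, 130.9, 376.8]
tcp_rot: [3.141, 0.001, 2.677]
contact_force: [1.7, -0.4, 0.6]
grip_width: 91.7
```

servo_tool(
  angular=[
    [0,0,0],
    [0,0,0],
    [0,0,0],
    [0,0,0],
    [0,0,0],
    [0,0,0],
    [0,0,0],
    [0,0,0],
    [0,0,0],
    [0,0,0],
  ],
  slide=[
    [0,-40,0],
    [0,-80,0],
    [-10,-120,0],
    [-20,-160,0],
    [-40,-190,0],
    [-60,-225,0],
    [-85,-255,0],
    [-110,-285,0],
    [-140,-310,0],
    [-140,-310,0],
  ],
  grip=[1,1,1,1,1,1,1,1,1,1],
)

```text
time: 1.77
tool_pos: [250.6, -181.5, 375.5]
tcp_rot: [-3.139, -0.002, 2.666]
contact_force: [0.5, -0.3, 0.2]
grip_width: 91.7
```

```bash
python3 - <<'E'
from h import *
print(bot.get_obs()['tool_pos'],bot.get_obs()['joint_positions'])
for n in ('scene','top'):
    c=cap(n,n+'1.png');W=pts(c);hsv=cv2.cvtColor(c['img'],cv2.COLOR_BGR2HSV)
    for nm,lo,hi in (('lemon',(22,130,90),(33,255,255)),('lime',(34,110,60),(55,255,255))):
        m=cv2.inRange(hsv,lo,hi); k,l,s,ce=cv2.connectedComponentsWithStats(m)
        for i in range(1,k):
            if s[i,4]>15: print(n,nm,ce[i].round(),s[i,4],np.nanmedian(W[l==i],0).round(),np.nanmax(W[l==i][:,2]).round())
    y0,x0=(180,80) if n=='top' else (170,90)
    cv2.imwrite(f'pics/z1{n}.png',cv2.resize(c['img'][y0:y0+160,x0:x0+280],None,fx=2.8,fy=2.8,interpolation=cv2.INTER_CUBIC))
E
```

```text
[ 250.58372424 -181.497053    375.54817068] [-0.8733968  -0.16089453  1.68553054 -0.00278875  1.6175719  -1.96890392]
scene lemon [158. 264.] 221 [448. 468.  35.] 51.0
scene lime [147. 253.] 143 [535. 460.  34.] 48.0
scene lime [189. 252.] 78 [441. 361.  40.] 49.0
top lemon [150. 259.] 174 [453. 455.  41.] 53.0
top lime [147. 241.] 135 [538. 446.  36.] 49.0
top lime [179. 253.] 125 [440. 351.  39.] 50.0
```

View pics/top1.png

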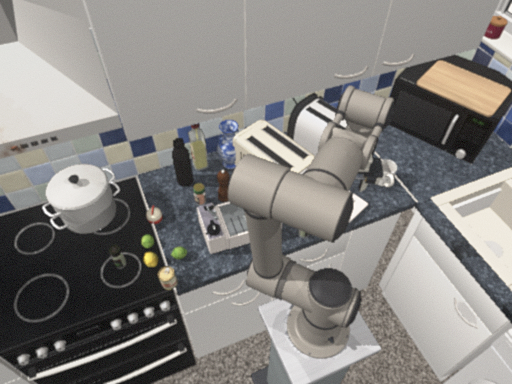

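View pics/z1scene.png

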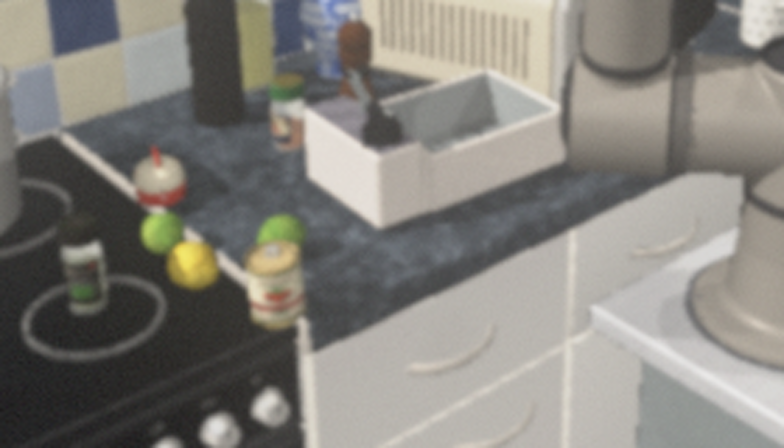

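View pics/z1top.png

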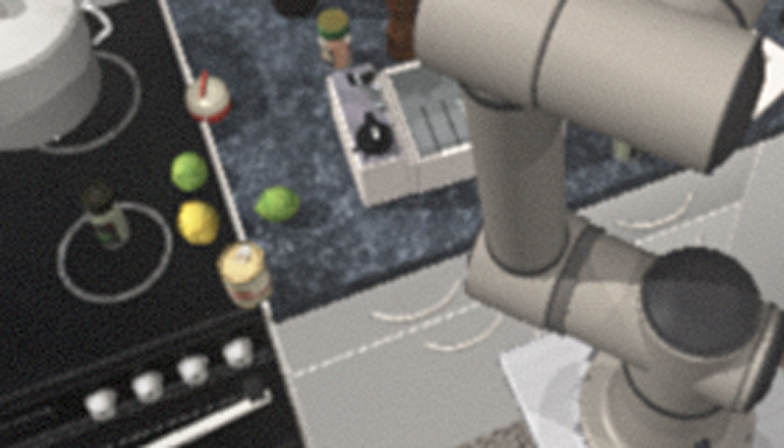

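```bash
cat > wfit.py <<'E'
from h import *
from scipy.optimize import least_squares
for n in ('scene','top'):
    c=load(n);W=pts(c); 
    b=(W[...,0]>330)&(W[...,0]<720)&(W[...,1]>-80)&(W[...,1]<350)
    for z0,z1 in ((76,84),(101,109)):
        m=b&(W[...,2]>z0)&(W[...,2]<z1); p=W[m][:,:2]
        r=cv2.minAreaRect(p.astype(np.float32)); print(n,z0,len(p),np.round(r[0],1),np.round(r[1],1),r[2], np.nanmedian(W[m][:,2]))
    canvas=np.zeros((480,480,3),np.uint8)
    m=b&(W[...,2]>20)&(W[...,2]<220)
    for (x,y,z),col in zip(W[m],c['img'][m]):
        u=int((400-y)*1.); v=int(720-x)
        if 0<=u<480 and 0<=v<480: canvas[v,u]=(0,255,0) if 76<z<84 else (0,0,255) if 101<z<109 else (255,0,0) if z>112 else (70,70,70)
    cv2.imwrite(f'pics/map_{n}.png',canvas)
E
python3 wfit.py; python3 -c "
import cv2,numpy as np
cv2.imwrite('pics/maps.png',cv2.resize(np.hstack([cv2.imread('pics/map_scene.png'),cv2.imread('pics/map_top.png')]),(800,400)))"
```

```text
scene 76 422 [557.2  81. ] [321.2 322.9] 87.30829620361328 79.74997289744599
scene 101 392 [560.3 106.1] [182.8 390. ] 31.572952270507812 105.6489693991354
top 76 211 [531.6 157.6] [152.6 266.2] 86.5216064453125 79.19859971613646
top 101 325 [530.8 187.1] [128.8 273.9] 68.41452026367188 105.0730007177084
```

View pics/maps.png

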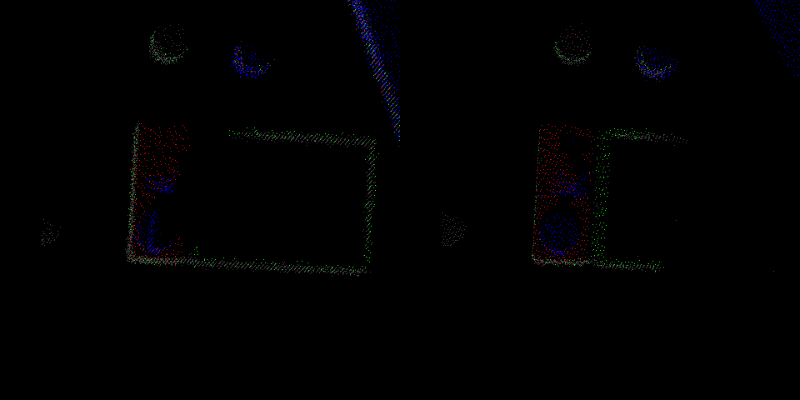

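```bash
cat > wfit.py <<'E'
from h import *
from scipy.optimize import least_squares
from scipy.spatial import cKDTree
P=[]
for n in ('scene','top'):
    c=load(n);W=pts(c)
    b=(W[...,0]>370)&(W[...,0]<580)&(W[...,1]>-70)&(W[...,1]<265)&(W[...,2]>74)&(W[...,2]<83)
    p=W[b][:,:2]; 
    # rim ring band 76-84 : centreline of 9 mm rims
    P.append(p)
def res(q,p,kind):
    x,y,t=q; c,s=np.cos(t),np.sin(t); d=p-[x,y]; X=d[:,0]*c+d[:,1]*s; Y=-d[:,0]*s+d[:,1]*c
    dx=np.maximum(0,np.abs(np.abs(X)-78.5)-4.5); dy=np.maximum(0,np.abs(np.abs(Y)-103.5)-4.5)
    # dist to ring: inside outer rect & outside inner
    dxo=np.maximum(0,np.abs(X)-83); dyo=np.maximum(0,Y.clip(None)-185); dyo=np.maximum(dyo,-108-Y)
    out=np.hypot(dxo,dyo)
    inn=np.minimum(74-np.abs(X),99-np.abs(Y)).clip(0)
    return out+inn
for p in P+[np.vstack(P)]:
    r=least_squares(lambda q:res(q,p,0),[470,122,-0.05],loss='soft_l1',f_scale=2)
    print(r.x.round(3),len(p),np.abs(r.fun).mean())
q=r.x
# outline by minAreaRect of scene pts all heights of the washer walls
c=load('scene');W=pts(c)
b=(W[...,0]>370)&(W[...,0]<600)&(W[...,1]>-70)&(W[...,1]<300)&(W[...,2]>74)&(W[...,2]<108)
p=W[b][:,:2]; d=p-q[:2]; cs,s=np.cos(q[2]),np.sin(q[2]); X=d[:,0]*cs+d[:,1]*s; Y=-d[:,0]*s+d[:,1]*cs
k=(np.abs(X)<90)&(Y>-115)&(Y<192)
print(np.percentile(X[k],[.5,99.5]),np.percentile(Y[k],[.5,99.5]))
E
python3 wfit.py
```

```text
[ 4.78957e+02  5.91750e+01 -5.10000e-02] 389 0.15526047065111093
[ 4.77358e+02  5.20610e+01 -5.10000e-02] 220 0.0968914113194719
[ 4.78496e+02  5.64430e+01 -4.60000e-02] 609 0.3360206179589039
[-83.48648533  84.75806732] [-105.55371051  188.41044224]
```

```bash
cat > fruit.py <<'E'
from h import *
def fruits(fresh=False,views=('scene','top')):
  for n in views:
    c=cap(n) if fresh else load(n);W=pts(c);hsv=cv2.cvtColor(c['img'],cv2.COLOR_BGR2HSV)
    for nm,zc,lo,hi in (('lemon',26,(21,110,70),(33,255,255)),('lime',24,(34,90,50),(58,255,255))):
        m=cv2.inRange(hsv,lo,hi); m=cv2.morphologyEx(m,cv2.MORPH_CLOSE,np.ones((3,3)));k,l,s,ce=cv2.connectedComponentsWithStats(m)
        for i in range(1,k):
            if s[i,4]<25: continue
            cn=max(cv2.findContours((l==i).astype(np.uint8),0,cv2.CHAIN_APPROX_NONE)[0],key=len)
            e=cv2.fitEllipse(cn); p=W[l==i]; p=p[p[:,2]>20]
            ctr=ray(c,*e[0],zc)
            # surface-point based centre: median surface point pushed along the ray by ~0.4*width
            print(n,nm,'px',np.round(e[0]),s[i,4],'ell',np.round(e[1],1),round(e[2]),'ctr',ctr.round(),'bbox',np.nanpercentile(p,3,axis=0).round(),np.nanpercentile(p,97,axis=0).round())
if __name__=='__main__': fruits()
E
python3 fruit.py
python3 - <<'E'
from h import *
c=load('top')
cv2.imwrite('pics/fz.png',cv2.resize(c['img'][225:285,125:205],None,fx=9,fy=9,interpolation=cv2.INTER_CUBIC))
E
```

```text
scene lemon px [158. 264.] 254 ell [16.  18.4] 125 ctr [461. 461.  26.] bbox [433. 445.  21.] [476. 483.  49.]
scene lime px [147. 253.] 171 ell [13.4 14.7] 72 ctr [548. 453.  24.] bbox [521. 437.  21.] [559. 472.  45.]
scene lime px [190. 252.] 115 ell [ 8.8 16.1] 82 ctr [463. 346.  24.] bbox [428. 340.  28.] [458. 379.  48.]
top lemon px [198. 186.] 37 ell [4.8 7.8] 76 ctr [732. 180.  26.] bbox [661. 179.  92.] [684. 206. 102.]
top lemon px [150. 259.] 197 ell [13.9 16.1] 147 ctr [464. 455.  26.] bbox [433. 433.  24.] [481. 476.  50.]
top lime px [147. 241.] 153 ell [12.5 13.7] 175 ctr [548. 446.  24.] bbox [522. 425.  23.] [561. 464.  46.]
top lime px [179. 253.] 140 ell [11.1 14.2] 79 ctr [450. 349.  24.] bbox [426. 326.  23.] [461. 372.  49.]
```

View pics/fz.png

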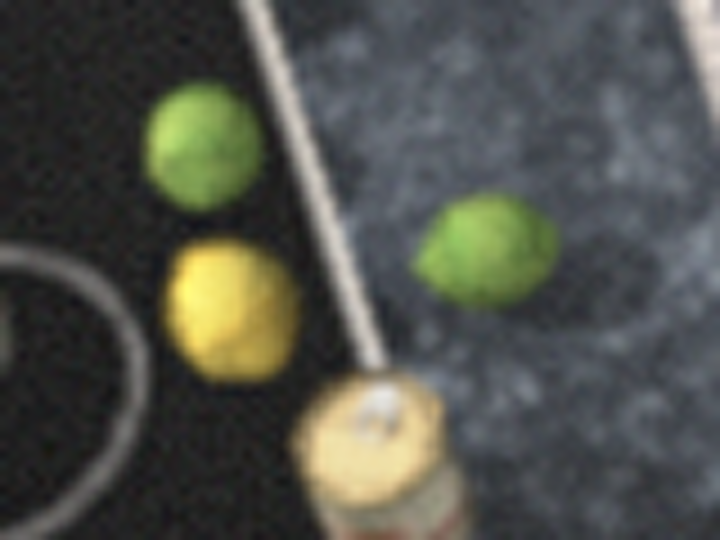

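```bash
python3 - <<'E'
from h import *
cs=[]
for n in ('scene','top'):
    c=load(n);W=pts(c)
    canvas=np.zeros((400,400,3),np.uint8)
    b=(W[...,0]>330)&(W[...,0]<730)&(W[...,1]>280)&(W[...,1]<680)&(W[...,2]>12)
    for (x,y,z),col in zip(W[b],c['img'][b]): canvas[int(730-x)-1,int(680-y)-1]=col
    cs.append(canvas)
    for nm,(x0,x1,y0,y1,z0,z1) in dict(tin=(340,430,340,440,60,80),salt=(420,580,490,640,88,115),timer=(560,700,380,480,15,75),).items():
        m=b&(W[...,0]>x0)&(W[...,0]<x1)&(W[...,1]>y0)&(W[...,1]<y1)&(W[...,2]>z0)&(W[...,2]<z1);p=W[m]
        if len(p)>3: print(n,nm,len(p),np.percentile(p,2,axis=0).round(),np.percentile(p,98,axis=0).round())
cv2.imwrite('pics/mapL.png',np.hstack(cs))
E
```

```text
scene tin 142 [341. 396.  66.] [386. 439.  73.]
scene salt 139 [481. 549.  89.] [520. 585. 107.]
scene timer 228 [624. 382.  16.] [672. 427.  62.]
top tin 154 [341. 392.  62.] [384. 439.  74.]
top salt 111 [481. 543.  90.] [520. 579. 107.]
top timer 152 [561. 381.  19.] [678. 444.  61.]
```

View pics/mapL.png

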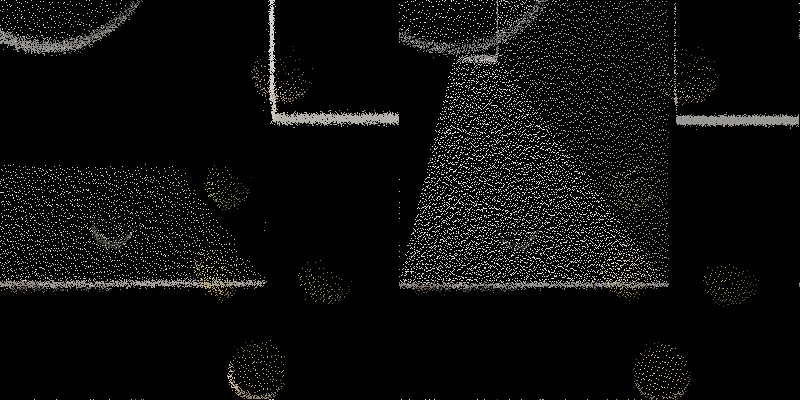

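```bash
python3 - <<'E'
from h import *
for n in ('scene','top'):
    c=load(n);W=pts(c)
    for x0,x1,y0,y1 in ((380,440,460,540),(440,450,500,600),(455,475,500,540),(580,620,480,540),(480,560,395,410),(420,440,280,300)):
        m=(W[...,0]>x0)&(W[...,0]<x1)&(W[...,1]>y0)&(W[...,1]<y1);p=W[m]
        print(n,(x0,x1,y0,y1),len(p),np.percentile(p[:,2],[2,50,98]).round(1) if len(p) else '')
E
```

```text
scene (380, 440, 460, 540) 339 [-5.3 -2.  31.4]
scene (440, 450, 500, 600) 882 [ -3.1 696.5 719.6]
scene (455, 475, 500, 540) 128 [ -4.5 723.8 731.7]
scene (580, 620, 480, 540) 48 [-6.1 -2.5  0.4]
scene (480, 560, 395, 410) 52 [-3.7  0.5  3.5]
scene (420, 440, 280, 300) 19 [-2.8  0.6  3.1]
top (380, 440, 460, 540) 334 [-9.2 -3.1 31.3]
top (440, 450, 500, 600) 765 [ -4.2 699.6 720.7]
top (455, 475, 500, 540) 206 [ -7.8 724.8 732.9]
top (580, 620, 480, 540) 410 [ -8.  771.8 795.3]
top (480, 560, 395, 410) 92 [-918.4   -2.9    5.4]
top (420, 440, 280, 300) 22 [-7.5 -0.1  5.8]
```

```bash
python3 - <<'E'
from h import *
o=bot.get_obs();print(o['tool_pos'],o['tcp_rot'],o['time'])
E
```

```text
[ 254.00893033 -178.32896575  375.72585439] [3.14110398e+00 3.49873513e-05 2.67089783e+00] 1.8667
```

servo_tool(
  angular=[
    [0,0,0],
    [0,0,0],
    [0,0,-5],
    [0,0,-10],
    [0,0,-15],
    [0,0,-20],
    [0,0,-25],
    [0,0,-30],
    [0,0,-35],
    [0,0,-40],
  ],
  slide=[
    [30,30,0],
    [60,60,0],
    [85,90,-10],
    [110,120,-20],
    [130,155,-30],
    [145,190,-40],
    [160,230,-50],
    [165,270,-60],
    [170,310,-70],
    [170,350,-80],
  ],
  grip=[1,1,1,1,1,1,1,1,1,1],
)

```text
time: 2.7
tool_pos: [423.7, 156.3, 300.1]
tcp_rot: [-3.141, -0.0, 1.978]
contact_force: [0.5, -0.5, -0.1]
grip_width: 92.0
```

servo_tool(
  angular=[
    [0,0,-5],
    [0,0,-10],
    [0,0,-14],
    [0,0,-14],
    [0,0,-14],
    [0,0,-14],
  ],
  slide=[
    [0,40,-10],
    [5,80,-30],
    [10,120,-50],
    [15,160,-70],
    [20,190,-100],
    [20,190,-100],
  ],
  grip=[1,1,1,1,1,1],
)

```text
time: 3.2
tool_pos: [440.5, 347.6, 196.1]
tcp_rot: [-3.136, 0.001, 1.741]
contact_force: [-1.0, -0.9, -1.1]
grip_width: 92.1
```

```bash
python3 - <<'E'
from h import *
from fruit import fruits
o=bot.get_obs();print(o['tool_pos'],o['tcp_rot'],o['time'])
fruits(True)
o=bot.get_obs();print(o['tool_pos'],o['tcp_rot'],o['time'])
E
```

```text
[440.47367268 347.64501989 196.06011071] [-3.13564753e+00  5.16882697e-04  1.74113153e+00] 3.2
scene lemon px [158. 264.] 260 ell [16.1 18.8] 114 ctr [462. 461.  26.] bbox [432. 444.  22.] [476. 483.  50.]
scene lime px [147. 253.] 174 ell [13.7 14.7] 65 ctr [548. 453.  24.] bbox [523. 437.  22.] [559. 472.  46.]
scene lime px [190. 252.] 117 ell [ 9.2 16.1] 86 ctr [462. 346.  24.] bbox [428. 339.  27.] [458. 378.  49.]
top lemon px [150. 259.] 203 ell [14.3 16.2] 150 ctr [464. 455.  26.] bbox [432. 431.  25.] [483. 476.  50.]
top lime px [147. 241.] 155 ell [12.6 13.8] 1 ctr [548. 446.  24.] bbox [522. 425.  24.] [562. 464.  47.]
top lime px [179. 253.] 142 ell [11.3 14.2] 79 ctr [450. 349.  24.] bbox [426. 326.  23.] [461. 372.  49.]
[441.31110888 344.78306857 198.24140869] [-3.13661656e+00  1.58878403e-03  1.74024777e+00] 3.3
```

servo_tool(
  angular=[
    [0,0,0],
    [0,0,0],
    [0,0,0],
    [0,0,0],
    [0,0,0],
    [0,0,0],
    [0,0,0],
    [0,0,0],
    [0,0,0],
    [0,0,0],
  ],
  slide=[
    [9,6,-40],
    [9,6,-80],
    [9,6,-115],
    [9,6,-145],
    [9,6,-170],
    [9,6,-190],
    [9,6,-190],
    [9,6,-190],
    [9,6,-190],
    [9,6,-190],
  ],
  grip=[1,1,1,1,1,1,1,-1,-1,-1],
)

```text
time: 4.13
tool_pos: [454.2, 348.7, 13.3]
tcp_rot: [3.138, -0.001, 1.734]
contact_force: [-1.0, 0.7, -0.4]
grip_width: 76.2
```

servo_tool(
  angular=[
    [0,0,0],
    [0,0,0],
    [0,0,0],
    [0,0,0],
    [0,0,0],
    [0,0,0],
  ],
  slide=[
    [0,0,0],
    [0,0,0],
    [0,0,0],
    [0,0,0],
    [0,0,0],
    [0,0,0],
  ],
  grip=[-1,-1,-1,-1,-1,-1],
)

```text
time: 4.63
tool_pos: [453.0, 348.1, 11.3]
tcp_rot: [3.141, -0.0, 1.734]
contact_force: [-0.3, -0.6, 2.9]
grip_width: 44.7
```

servo_tool(
  angular=[
    [0,0,0],
    [0,0,0],
    [0,0,0],
    [0,0,0],
    [0,0,0],
    [0,0,-5],
    [0,0,-10],
    [0,0,-13],
    [0,0,-13],
    [0,0,-13],
  ],
  slide=[
    [0,0,20],
    [0,0,60],
    [0,0,100],
    [0,0,140],
    [0,0,180],
    [10,-15,210],
    [20,-50,215],
    [30,-90,215],
    [40,-130,215],
    [50,-170,215],
  ],
  grip=[-1,-1,-1,-1,-1,-1,-1,-1,-1,-1],
)

```text
time: 5.47
tool_pos: [502.9, 176.4, 226.1]
tcp_rot: [3.141, 0.0, 1.508]
contact_force: [0.9, -0.6, -0.8]
grip_width: 44.3
```

servo_tool(
  angular=[
    [0,0,0],
    [0,0,0],
    [0,0,0],
    [0,0,0],
    [0,0,0],
  ],
  slide=[
    [2,-30,0],
    [2,-58,0],
    [2,-58,-20],
    [2,-58,-60],
    [2,-58,-60],
  ],
  grip=[-1,-1,-1,-1,-1],
)

```text
time: 5.88
tool_pos: [501.1, 118.8, 160.3]
tcp_rot: [-3.13, 0.002, 1.506]
contact_force: [-1.7, 0.6, -1.8]
grip_width: 44.4
```

```bash
python3 - <<'E'
from h import *
c=cap('scene'); d=cap('top')
im=np.hstack([cv2.resize(x['img'][y:y+130,x0:x0+140],None,fx=2.85,fy=2.85,interpolation=cv2.INTER_CUBIC) for x,y,x0 in ((c,150,160),(d,160,150))])
cv2.imwrite('pics/h1.png',im)
o=bot.get_obs();print(o['tool_pos'],o['tcp_rot'],o['time'],o['grip_width'])
E
```

```text
[504.17199662 119.93325074 165.51343118] [-3.13823960e+00  4.91042214e-04  1.50737600e+00] 5.9833 44.683018684565866
```

View pics/h1.png

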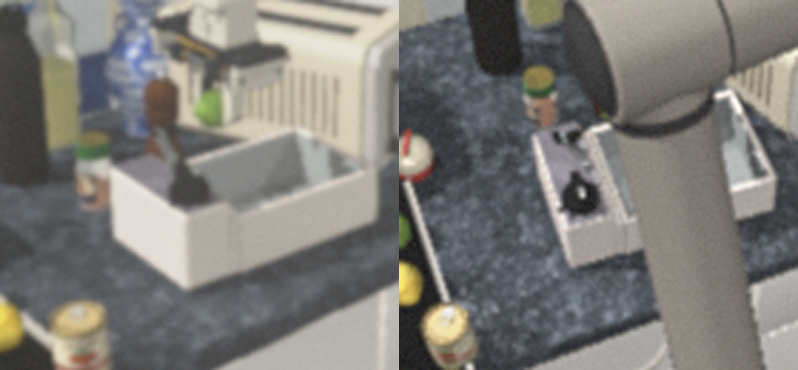

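```bash
python3 - <<'E'
from h import *
q=(478.5,59.3,-0.051)
for n in ('scene','top'):
    c=load(n);W=pts(c);d=W[...,:2]-q[:2];cs,s=np.cos(q[2]),np.sin(q[2])
    X=d[...,0]*cs+d[...,1]*s;Y=-d[...,0]*s+d[...,1]*cs;Z=W[...,2]
    m=(X>-15)&(X<45)&(Y>85)&(Y<230)&(Z>108)&(Z<190)
    p=np.c_[X[m],Y[m],Z[m]]; p=p[np.argsort(p[:,2])]
    print(n,len(p)); 
    for a in np.array_split(p,8): print(a.mean(0).round(),len(a))
    m=(X>-85)&(X<-15)&(Y>110)&(Y<195)&(Z>115)&(Z<160);p=np.c_[X[m],Y[m],Z[m]];print('dial',p.mean(0).round(),np.percentile(p,3,axis=0).round(),np.percentile(p,97,axis=0).round())
E
```

```text
scene 136
[ 15. 156. 109.] 17
[ 16. 137. 127.] 17
[ 10. 144. 146.] 17
[ 10. 135. 161.] 17
[ 10. 132. 168.] 17
[ 12. 125. 171.] 17
[ 14. 142. 175.] 17
[ 15.  89. 182.] 17
dial [-52. 157. 130.] [-72. 137. 116.] [-27. 173. 147.]
top 122
[ 11. 150. 109.] 16
[  9. 141. 111.] 16
[ 10. 122. 118.] 15
[  5. 129. 131.] 15
[  7. 140. 152.] 15
[ 11. 140. 167.] 15
[ 12. 144. 171.] 15
[ 12. 140. 176.] 15
dial [-51. 149. 129.] [-71. 128. 117.] [-27. 169. 148.]
```

servo_tool(
  angular=[
    [0,0,0],
    [0,0,0],
    [0,0,0],
    [0,0,0],
    [0,0,0],
    [0,0,0],
    [0,0,0],
    [0,0,0],
    [0,0,0],
    [0,0,0],
  ],
  slide=[
    [0,0,-40],
    [0,0,-80],
    [0,0,-110],
    [0,0,-130],
    [0,0,-138],
    [0,0,-138],
    [0,0,-138],
    [0,0,-138],
    [0,0,-138],
    [0,0,-138],
  ],
  grip=[-1,-1,-1,-1,-1,-1,0.35,0.35,0.35,0.35],
)

```text
time: 6.82
tool_pos: [506.0, 120.1, 29.5]
tcp_rot: [3.139, -0.0, 1.508]
contact_force: [0.2, -0.2, 0.2]
grip_width: 61.2
```

servo_tool(
  angular=[
    [0,0,0],
    [0,0,0],
    [0,0,0],
    [0,0,0],
    [0,0,0],
    [0,0,0],
    [0,0,0],
    [0,0,0],
    [0,0,0],
    [0,0,0],
  ],
  slide=[
    [0,0,0],
    [0,0,40],
    [0,0,80],
    [0,0,120],
    [0,0,160],
    [0,0,190],
    [0,25,195],
    [0,65,195],
    [0,105,195],
    [0,145,195],
  ],
  grip=[0.35,0.4,0.4,1,1,1,1,1,1,1],
)

```text
time: 7.65
tool_pos: [504.9, 266.3, 224.0]
tcp_rot: [3.14, -0.001, 1.506]
contact_force: [1.8, -0.1, -0.1]
grip_width: 91.8
```

servo_tool(
  angular=[
    [0,0,7],
    [0,0,14],
    [0,0,21],
    [0,0,28],
    [0,0,35],
    [0,0,42],
    [0,0,49],
    [0,0,56],
    [0,0,63],
    [0,0,70],
  ],
  slide=[
    [5,30,0],
    [10,65,0],
    [15,100,0],
    [20,130,0],
    [30,155,-10],
    [40,175,-20],
    [40,180,-30],
    [40,180,-40],
    [40,180,-50],
    [40,180,-60],
  ],
  grip=[1,1,1,1,1,1,1,1,1,1],
)

```text
time: 8.48
tool_pos: [544.8, 445.1, 162.5]
tcp_rot: [-3.141, -0.0, 2.736]
contact_force: [0.7, 0.1, 0.7]
grip_width: 91.7
```

servo_tool(
  angular=[
    [0,0,7],
    [0,0,10],
    [0,0,10],
  ],
  slide=[
    [0,0,-20],
    [0,0,-30],
    [0,0,-30],
  ],
  grip=[1,1,1],
)

```text
time: 8.73
tool_pos: [543.7, 444.1, 130.1]
tcp_rot: [-3.138, -0.004, 2.905]
contact_force: [-0.5, 0.0, -0.7]
grip_width: 91.8
```

```bash
python3 - <<'E'
from h import *
from fruit import fruits
fruits(True)
c=load('scene');d=load('top')
im=np.hstack([cv2.resize(x['img'][y:y+130,x0:x0+140],None,fx=2.85,fy=2.85,interpolation=cv2.INTER_CUBIC) for x,y,x0 in ((c,170,140),(d,160,130))])
cv2.imwrite('pics/h2.png',im)
o=bot.get_obs();print(o['tool_pos'],o['tcp_rot'],o['time'],o['grip_width'])
E
```

```text
scene lemon px [158. 264.] 257 ell [16.1 18.6] 114 ctr [461. 461.  26.] bbox [433. 445.  21.] [476. 483.  49.]
scene lime px [147. 253.] 172 ell [13.4 14.7] 67 ctr [548. 452.  24.] bbox [521. 437.  21.] [561. 472.  46.]
top lemon px [150. 259.] 202 ell [14.1 16.3] 149 ctr [463. 455.  26.] bbox [431. 432.  24.] [480. 476.  50.]
top lime px [230. 221.] 91 ell [ 9.9 10.3] 111 ctr [511. 117.  24.] bbox [480. 104.  35.] [513. 139.  60.]
top lime px [147. 241.] 154 ell [12.8 13.6] 3 ctr [548. 446.  24.] bbox [521. 425.  22.] [562. 464.  46.]
[544.97502823 444.93655907 133.22665726] [-3.14145798e+00 -1.66304647e-04  2.90161676e+00] 8.8333 91.68460743205402
```

View pics/h2.png

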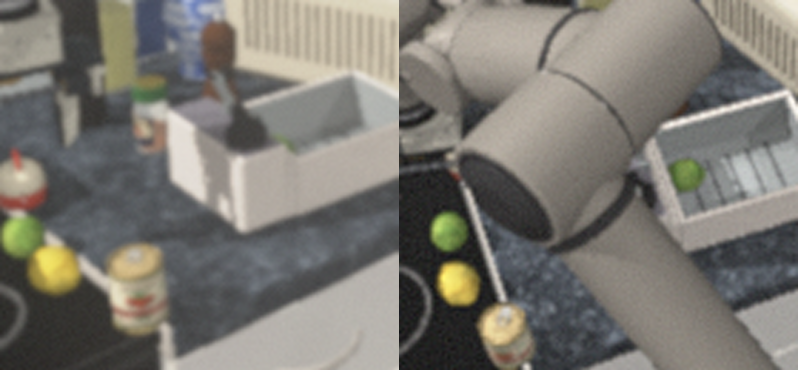

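servo_tool(
  angular=[
    [0,0,0],
    [0,0,0],
    [0,0,0],
    [0,0,0],
    [0,0,0],
    [0,0,0],
    [0,0,0],
    [0,0,0],
    [0,0,0],
    [0,0,0],
  ],
  slide=[
    [3,4,-40],
    [3,4,-75],
    [3,4,-100],
    [3,4,-115],
    [3,4,-125],
    [3,4,-125],
    [3,4,-125],
    [3,4,-125],
    [3,4,-125],
    [3,4,-125],
  ],
  grip=[1,1,1,1,1,1,-1,-1,-1,-1],
)

```text
time: 9.67
tool_pos: [548.7, 449.5, 9.7]
tcp_rot: [3.14, 0.002, 2.904]
contact_force: [-0.0, 0.5, 0.6]
grip_width: 69.9
```

servo_tool(
  angular=[
    [0,0,0],
    [0,0,0],
    [0,0,0],
    [0,0,0],
    [0,0,0],
  ],
  slide=[
    [0,0,0],
    [0,0,0],
    [0,0,0],
    [0,0,0],
    [0,0,0],
  ],
  grip=[-1,-1,-1,-1,-1],
)

```text
time: 10.08
tool_pos: [548.1, 449.1, 8.2]
tcp_rot: [3.141, 0.0, 2.904]
contact_force: [0.5, 1.1, 0.7]
grip_width: 45.6
```

servo_tool(
  angular=[
    [0,0,0],
    [0,0,0],
    [0,0,0],
    [0,0,0],
    [0,0,-6],
    [0,0,-12],
    [0,0,-18],
    [0,0,-24],
    [0,0,-31],
    [0,0,-38],
  ],
  slide=[
    [0,0,20],
    [0,0,60],
    [0,0,100],
    [0,0,140],
    [-5,-20,175],
    [-8,-50,200],
    [-12,-90,210],
    [-16,-130,215],
    [-20,-170,215],
    [-25,-210,215],
  ],
  grip=[-1,-1,-1,-1,-1,-1,-1,-1,-1,-1],
)

```text
time: 10.92
tool_pos: [522.5, 237.3, 223.5]
tcp_rot: [3.14, 0.001, 2.235]
contact_force: [0.8, -0.5, -0.7]
grip_width: 45.4
```

servo_tool(
  angular=[
    [0,0,-7],
    [0,0,-14],
    [0,0,-21],
    [0,0,-28],
    [0,0,-35],
    [0,0,-41],
    [0,0,-41],
    [0,0,-41],
  ],
  slide=[
    [-5,-40,0],
    [-8,-80,0],
    [-12,-120,0],
    [-16,-160,0],
    [-20,-200,0],
    [-24,-240,0],
    [-24,-240,-20],
    [-24,-240,-60],
  ],
  grip=[-1,-1,-1,-1,-1,-1,-1,-1],
)

```text
time: 11.58
tool_pos: [502.0, -4.1, 166.5]
tcp_rot: [3.131, 0.001, 1.52]
contact_force: [1.5, 0.3, -0.8]
grip_width: 45.8
```

```bash
python3 - <<'E'
from h import *
c=cap('scene'); d=cap('top')
cv2.imwrite('pics/h3.png',np.hstack([cv2.resize(x['img'][y:y+130,x0:x0+140],None,fx=2.85,fy=2.85,interpolation=cv2.INTER_CUBIC) for x,y,x0 in ((c,150,200),(d,160,200))]))
o=bot.get_obs();print(o['tool_pos'],o['tcp_rot'],o['time'],o['grip_width'])
W=pts(c);hs=W[...,2]
m=(W[...,0]>350)&(W[...,0]<500)&(W[...,1]>-200)&(W[...,1]<-58)&(hs>40)&(hs<115);print('spice',m.sum(),np.percentile(W[m],[3,97],axis=0).round())
E
```

```text
[495.32830519  -1.31330074 158.62177268] [-3.13129728e+00 -1.10372900e-03  1.52316728e+00] 11.6833 45.28763872031731
spice 304 [[ 470. -193.   44.]
 [ 499. -103.  113.]]
```

View pics/h3.png

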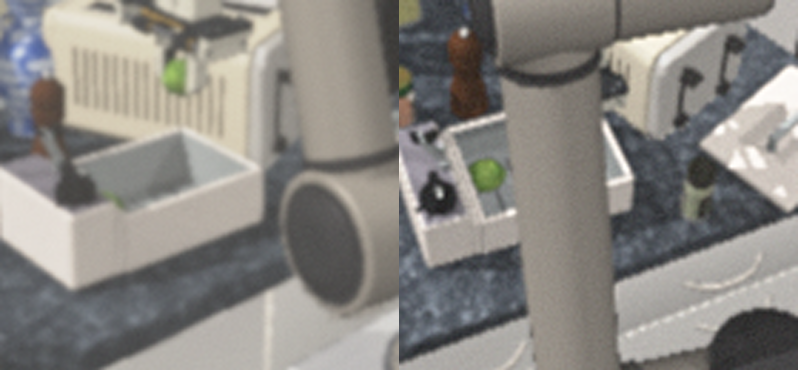

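```bash
python3 - <<'E'
from h import *
for n in ('scene','top'):
    c=load(n);W=pts(c)
    for x0 in range(540,740,20):
        m=(W[...,0]>x0)&(W[...,0]<x0+20)&(W[...,1]>-250)&(W[...,1]<40)&(W[...,2]>95)&(W[...,2]<125)
        if m.sum()>2: print(n,x0,m.sum(),np.percentile(W[m][:,1],[0,95,100]).round())
o=bot.get_obs();print(o['tool_pos'],o['time'])
E
```

```text
scene 540 32 [-94. -79. -77.]
scene 560 25 [-86. -73. -73.]
scene 580 14 [-77. -66. -65.]
scene 600 29 [-72. -58. -55.]
scene 620 34 [-63. -52. -50.]
scene 640 34 [-60. -44. -41.]
scene 660 33 [-53. -36. -32.]
scene 680 33 [-47. -27. -26.]
scene 700 32 [-37. -21. -20.]
scene 720 28 [-28. -14. -12.]
[495.32830519  -1.31330074 158.62177268] 11.6833
```

Clearance about 25 mm; lowering.

servo_tool(
  angular=[
    [0,0,0],
    [0,0,0],
    [0,0,0],
    [0,0,0],
    [0,0,0],
    [0,0,0],
    [0,0,0],
    [0,0,0],
    [0,0,0],
    [0,0,0],
  ],
  slide=[
    [0,2,-40],
    [0,2,-80],
    [0,2,-110],
    [0,2,-130],
    [0,2,-136],
    [0,2,-136],
    [0,2,-136],
    [0,2,-136],
    [0,2,-136],
    [0,2,-136],
  ],
  grip=[-1,-1,-1,-1,-1,-1,0.35,0.35,0.35,0.35],
)

```text
time: 12.52
tool_pos: [499.9, 0.9, 28.4]
tcp_rot: [3.139, 0.0, 1.525]
contact_force: [0.4, 0.3, 0.8]
grip_width: 61.5
```

servo_tool(
  angular=[
    [0,0,0],
    [0,0,0],
    [0,0,0],
    [0,0,0],
    [0,0,0],
    [0,0,0],
    [0,0,7],
    [0,0,14],
    [0,0,21],
    [0,0,28],
  ],
  slide=[
    [0,0,0],
    [0,0,40],
    [0,0,80],
    [0,0,120],
    [0,0,160],
    [0,0,190],
    [0,30,195],
    [0,70,195],
    [0,110,195],
    [0,150,195],
  ],
  grip=[0.35,0.4,0.4,1,1,1,1,1,1,1],
)

```text
time: 13.35
tool_pos: [498.8, 152.3, 222.9]
tcp_rot: [3.14, 0.0, 2.018]
contact_force: [1.5, -0.1, 0.4]
grip_width: 91.8
```

servo_tool(
  angular=[
    [0,0,7],
    [0,0,14],
    [0,0,21],
    [0,0,28],
    [0,0,35],
    [0,0,42],
    [0,0,49],
    [0,0,56],
    [0,0,63],
    [0,0,70],
  ],
  slide=[
    [-4,40,0],
    [-8,80,0],
    [-12,120,0],
    [-16,160,0],
    [-20,200,0],
    [-25,240,0],
    [-30,275,0],
    [-35,300,0],
    [-40,305,-20],
    [-40,305,-40],
  ],
  grip=[1,1,1,1,1,1,1,1,1,1],
)

```text
time: 14.18
tool_pos: [457.9, 458.8, 182.6]
tcp_rot: [3.139, 0.002, -3.039]
contact_force: [-0.1, -0.4, 0.5]
grip_width: 92.0
```

servo_tool(
  angular=[
    [0,0,7],
    [0,0,14],
    [0,0,16],
    [0,0,16],
    [0,0,16],
  ],
  slide=[
    [0,0,-30],
    [0,0,-50],
    [0,0,-60],
    [0,0,-60],
    [0,0,-60],
  ],
  grip=[1,1,1,1,1],
)

```text
time: 14.6
tool_pos: [458.9, 455.9, 122.0]
tcp_rot: [-3.141, -0.001, -2.77]
contact_force: [-0.1, -0.1, -0.6]
grip_width: 91.4
```

```bash
python3 - <<'E'
from h import *
from fruit import fruits
fruits(True)
c=load('scene');d=load('top')
im=np.hstack([cv2.resize(x['img'][y:y+130,x0:x0+140],None,fx=2.85,fy=2.85,interpolation=cv2.INTER_CUBIC) for x,y,x0 in ((c,170,140),(d,160,130))])
cv2.imwrite('pics/h4.png',im)
o=bot.get_obs();print(o['tool_pos'],o['tcp_rot'],o['time'],o['grip_width'])
E
```

```text
scene lemon px [158. 264.] 253 ell [15.9 18.4] 118 ctr [461. 461.  26.] bbox [432. 446.  22.] [475. 483.  50.]
scene lime px [262. 212.] 86 ell [ 8.1 11.8] 66 ctr [525. -18.  24.] bbox [477.  -7.  34.] [507.  28.  59.]
top lemon px [150. 259.] 202 ell [14.  16.4] 150 ctr [463. 455.  26.] bbox [430. 432.  23.] [482. 476.  51.]
top lime px [259. 212.] 104 ell [ 9.7 11.9] 74 ctr [508.  -7.  24.] bbox [474. -22.  37.] [510.  21.  59.]
top lime px [231. 221.] 92 ell [ 9.7 10.4] 47 ctr [511. 116.  24.] bbox [480. 102.  34.] [510. 140.  60.]
[459.60479966 456.4014273  123.47859456] [ 3.14084546e+00  2.25804141e-03 -2.77001759e+00] 14.7 91.42869789883362
```

View pics/h4.png

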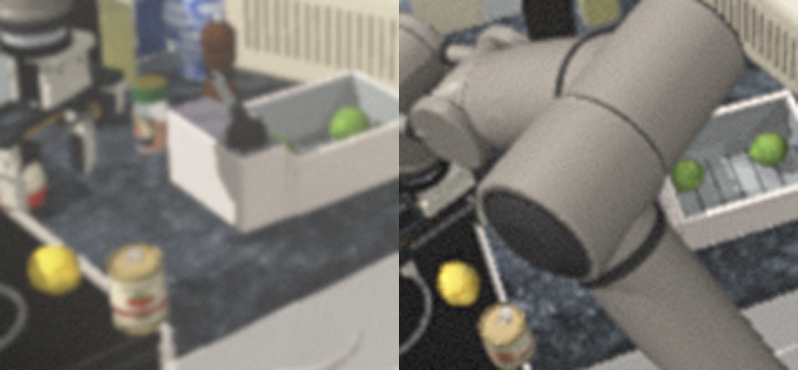

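servo_tool(
  angular=[
    [0,0,0],
    [0,0,0],
    [0,0,0],
    [0,0,0],
    [0,0,0],
    [0,0,0],
    [0,0,0],
    [0,0,0],
    [0,0,0],
    [0,0,0],
  ],
  slide=[
    [2,1,-40],
    [2,1,-70],
    [2,1,-95],
    [2,1,-110],
    [2,1,-114],
    [2,1,-114],
    [2,1,-114],
    [2,1,-114],
    [2,1,-114],
    [2,1,-114],
  ],
  grip=[1,1,1,1,1,1,-1,-1,-1,-1],
)

```text
time: 15.53
tool_pos: [461.6, 457.4, 9.4]
tcp_rot: [3.141, 0.002, -2.769]
contact_force: [-0.5, -0.6, -0.2]
grip_width: 69.7
```

servo_tool(
  angular=[
    [0,0,0],
    [0,0,0],
    [0,0,0],
    [0,0,0],
    [0,0,0],
  ],
  slide=[
    [0,0,0],
    [0,0,0],
    [0,0,0],
    [0,0,0],
    [0,0,0],
  ],
  grip=[-1,-1,-1,-1,-1],
)

```text
time: 15.95
tool_pos: [461.1, 456.9, 8.3]
tcp_rot: [-3.141, 0.0, -2.769]
contact_force: [0.5, -0.6, 3.2]
grip_width: 49.4
```

servo_tool(
  angular=[
    [0,0,0],
    [0,0,0],
    [0,0,0],
    [0,0,-7],
    [0,0,-14],
    [0,0,-21],
    [0,0,-28],
    [0,0,-35],
    [0,0,-42],
    [0,0,-49],
  ],
  slide=[
    [0,0,20],
    [0,0,60],
    [0,0,100],
    [0,0,140],
    [0,-20,175],
    [0,-45,200],
    [0,-75,210],
    [0,-105,215],
    [0,-135,215],
    [0,-165,215],
  ],
  grip=[-1,-1,-1,-1,-1,-1,-1,-1,-1,-1],
)

```text
time: 16.78
tool_pos: [460.7, 290.8, 223.3]
tcp_rot: [3.141, 0.0, 2.654]
contact_force: [0.3, -0.0, -0.7]
grip_width: 49.6
```

servo_tool(
  angular=[
    [0,0,-7],
    [0,0,-14],
    [0,0,-21],
    [0,0,-28],
    [0,0,-35],
    [0,0,-42],
    [0,0,-49],
    [0,0,-56],
    [0,0,-63],
    [0,0,-65],
  ],
  slide=[
    [0,-30,0],
    [0,-60,0],
    [-1,-90,0],
    [-2,-120,0],
    [-3,-150,0],
    [-4,-180,0],
    [-5,-210,0],
    [-6,-231,0],
    [-6,-231,-20],
    [-6,-231,-60],
  ],
  grip=[-1,-1,-1,-1,-1,-1,-1,-1,-1,-1],
)

```text
time: 17.62
tool_pos: [458.2, 59.7, 166.0]
tcp_rot: [3.131, -0.0, 1.516]
contact_force: [1.2, 0.1, -1.1]
grip_width: 49.5
```

```bash
python3 - <<'E'
from h import *
c=cap('scene'); d=cap('top')
cv2.imwrite('pics/h5.png',np.hstack([cv2.resize(x['img'][y:y+130,x0:x0+140],None,fx=2.85,fy=2.85,interpolation=cv2.INTER_CUBIC) for x,y,x0 in ((c,150,180),(d,160,180))]))
o=bot.get_obs();print(o['tool_pos'],o['tcp_rot'],o['time'],o['grip_width'])
E
```

```text
[451.34537605  60.72729817 158.83170774] [-3.13136178e+00 -4.42478793e-05  1.52370372e+00] 17.7167 49.39298945855803
```

View pics/h5.png

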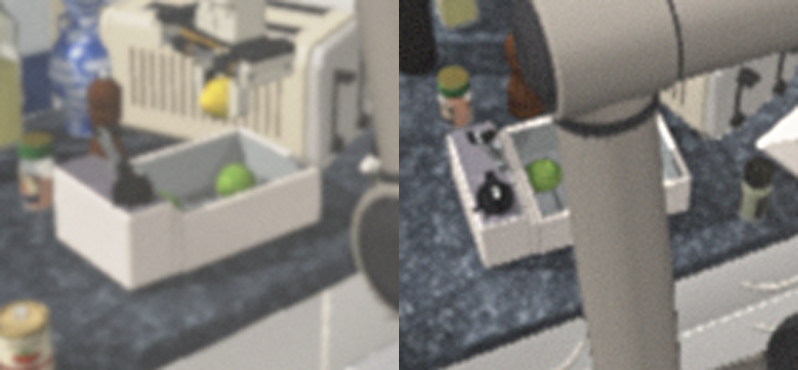

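servo_tool(
  angular=[
    [0,0,0],
    [0,0,0],
    [0,0,0],
    [0,0,0],
    [0,0,0],
    [0,0,0],
    [0,0,0],
    [0,0,0],
    [0,0,0],
    [0,0,0],
  ],
  slide=[
    [0,0,-40],
    [0,0,-80],
    [0,0,-110],
    [0,0,-130],
    [0,0,-136],
    [0,0,-136],
    [0,0,-136],
    [0,0,-136],
    [0,0,-136],
    [0,0,-136],
  ],
  grip=[-1,-1,-1,-1,-1,-1,0.35,0.35,0.35,0.35],
)

```text
time: 18.55
tool_pos: [456.8, 61.0, 28.6]
tcp_rot: [3.137, -0.0, 1.525]
contact_force: [3.9, 0.4, 1.9]
grip_width: 61.9
```

servo_tool(
  angular=[
    [0,0,0],
    [0,0,0],
    [0,0,0],
    [0,0,0],
    [0,0,0],
    [0,0,0],
    [0,0,0],
    [0,0,0],
    [0,0,0],
    [0,0,0],
  ],
  slide=[
    [0,0,0],
    [0,0,40],
    [0,0,80],
    [0,0,120],
    [0,0,160],
    [0,20,190],
    [-10,60,195],
    [-20,100,195],
    [-30,140,195],
    [-40,180,195],
  ],
  grip=[0.35,0.4,0.4,1,1,1,1,1,1,1],
)

```text
time: 19.38
tool_pos: [413.8, 242.4, 222.6]
tcp_rot: [3.141, -0.0, 1.524]
contact_force: [0.3, 0.4, 0.5]
grip_width: 91.6
```

servo_tool(
  angular=[
    [0,0,0],
    [0,0,0],
    [0,0,0],
    [0,0,0],
    [0,0,0],
  ],
  slide=[
    [-15,35,0],
    [-30,70,0],
    [-45,105,0],
    [-60,135,0],
    [-60,135,0],
  ],
  grip=[1,1,1,1,1],
)

```text
time: 19.8
tool_pos: [351.7, 380.1, 222.0]
tcp_rot: [-3.14, -0.001, 1.53]
contact_force: [-0.2, -0.3, -1.6]
grip_width: 91.7
```

```bash
python3 - <<'E'
from h import *
from fruit import fruits
fruits(True)
c=load('scene');d=load('top')
im=np.hstack([cv2.resize(x['img'][y:y+130,x0:x0+140],None,fx=2.85,fy=2.85,interpolation=cv2.INTER_CUBIC) for x,y,x0 in ((c,150,180),(d,160,180))])
cv2.imwrite('pics/h6.png',im);cv2.imwrite('pics/top6.png',d['img']);cv2.imwrite('pics/scene6.png',c['img'])
o=bot.get_obs();print(o['tool_pos'],o['tcp_rot'],o['time'],o['grip_width'])
E
```

```text
scene lemon px [256. 217.] 39 ell [ 3.5 11.3] 70 ctr [506.  25.  26.] bbox [448.  46.  50.] [474.  81.  64.]
scene lime px [262. 212.] 69 ell [ 7.1 11.3] 90 ctr [530. -23.  24.] bbox [479.  -4.  39.] [507.  25.  60.]
[353.92808452 376.35979131 221.82107218] [-3.14108932e+00  1.03230998e-03  1.52793320e+00] 19.9 91.38334276672917
```

View pics/h6.png

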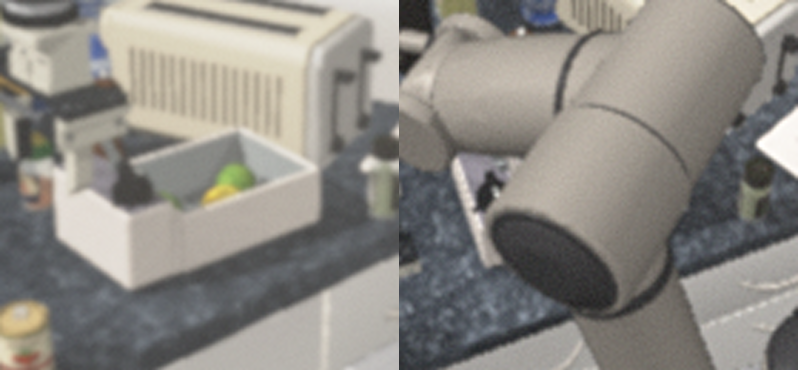

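View pics/top6.png

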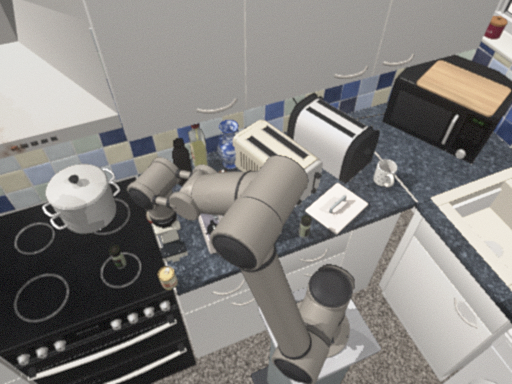

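View pics/scene6.png

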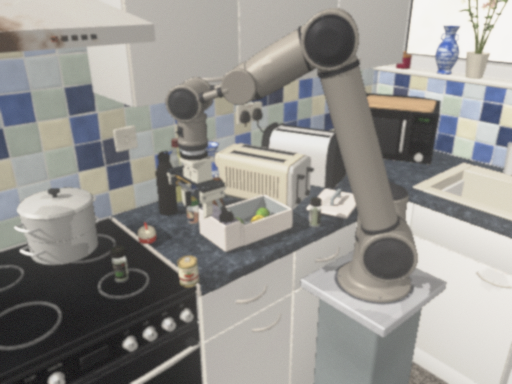

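All three fruits are in the basin. The lid is visible in the top view at about (337,208). I'll measure it now.

```bash
cat > lid.py <<'E'
from h import *
from scipy.optimize import least_squares
def lid(views=('top','scene')):
  for n in views:
    c=load(n);W=pts(c);hsv=cv2.cvtColor(c['img'],cv2.COLOR_BGR2HSV)
    b=(W[...,0]>330)&(W[...,0]<720)&(W[...,1]>-420)&(W[...,1]<-60)&(hsv[...,1]<70)&(hsv[...,2]>90)
    m=b&(W[...,2]>13)&(W[...,2]<32)
    mm=cv2.morphologyEx(m.astype(np.uint8),cv2.MORPH_CLOSE,np.ones((5,5)))
    k,l,s,ce=cv2.connectedComponentsWithStats(mm); i=1+np.argmax(s[1:,4]); m&=(l==i)
    p=W[m][:,:2]; r=cv2.minAreaRect(p.astype(np.float32)); print(n,m.sum(),'zmed',np.median(W[m][:,2]).round(1),'rect',np.round(r[0],1),np.round(r[1],1),round(r[2],1))
    # handle
    a=b&(W[...,2]>48)&(W[...,2]<70); 
    d=W[...,:2]-r[0]; a&=(np.hypot(d[...,0],d[...,1])<70)
    h=W[a]
    if len(h)>5:
        v=np.linalg.svd(h[:,:2]-h[:,:2].mean(0))[2][0]; print(' handle',len(h),h.mean(0).round(1),np.percentile(h,[3,97],axis=0).round(),'dir',np.degrees(np.arctan2(v[1],v[0])).round(1))
if __name__=='__main__': lid()
E
python3 lid.py
python3 - <<'E'
from h import *
d=load('top');c=load('scene')
cv2.imwrite('pics/lid0.png',np.hstack([cv2.resize(d['img'][170:250,295:395],None,fx=4,fy=4,interpolation=cv2.INTER_CUBIC),cv2.resize(c['img'][160:240,280:380],None,fx=4,fy=4,interpolation=cv2.INTER_CUBIC)]))
E
```

```text
top 1454 zmed 22.9 rect [ 462.4 -305. ] [269.9 243.9] 21.2
 handle 76 [ 429.1 -312.4   58.4] [[ 395. -358.   50.]
 [ 525. -265.   66.]] dir -156.2
scene 714 zmed 23.0 rect [ 438.4 -339.6] [156.4 313.1] 52.1
 handle 36 [ 412.  -317.    56.9] [[ 397. -351.   50.]
 [ 427. -286.   61.]] dir 111.4
```

View pics/lid0.png

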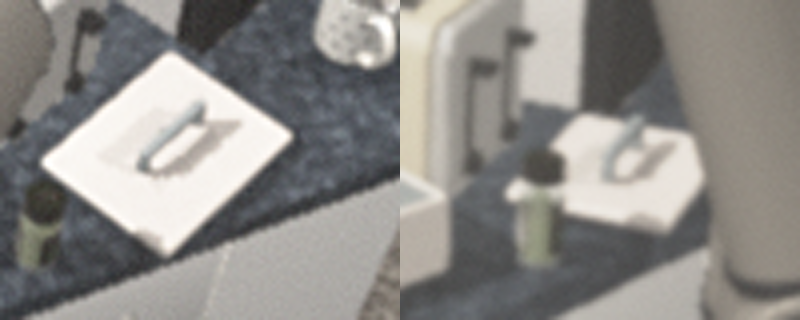

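```bash
cat > lid2.py <<'E'
from h import *
def lid2(view='top',roi=(285,165,400,255),zp=22,thr=150):
    c=load(view); x0,y0,x1,y1=roi
    g=np.zeros(c['img'].shape[:2],np.uint8); hsv=cv2.cvtColor(c['img'],cv2.COLOR_BGR2HSV)
    m=((hsv[...,2]>thr)&(hsv[...,1]<60)).astype(np.uint8); g[y0:y1,x0:x1]=m[y0:y1,x0:x1]
    k,l,s,ce=cv2.connectedComponentsWithStats(g); i=1+np.argmax(s[1:,4])
    cn=max(cv2.findContours((l==i).astype(np.uint8),0,cv2.CHAIN_APPROX_NONE)[0],key=len)
    hull=cv2.convexHull(cn)
    P=np.array([ray(c,u,v,zp)[:2] for u,v in hull[:,0].astype(float)])
    r=cv2.minAreaRect(P.astype(np.float32)); print(view,s[i],'rect',np.round(r[0],1),np.round(r[1],1),round(r[2],2))
    e=cv2.approxPolyDP(hull,4,True)[:,0]; print([ (tuple(int(t) for t in q),ray(c,*q,zp)[:2].round().tolist()) for q in e])
    return r
def handle(view='top',rc=(430,-310)):
    c=load(view);W=pts(c); d=W[...,:2]-rc
    a=(np.hypot(d[...,0],d[...,1])<75)&(W[...,2]>42)&(W[...,2]<63); h=W[a]
    med=np.median(h,0);h=h[np.hypot(*(h-med)[:,:2].T)<60]
    v=np.linalg.svd(h[:,:2]-h[:,:2].mean(0))[2][0]; t=(h[:,:2]-h[:,:2].mean(0))@v
    mid=h[:,:2].mean(0)+v*(t.min()+t.max())/2
    print(view,'handle',len(h),'mid',mid.round(1),'z95',np.percentile(h[:,2],90).round(1),'len',np.ptp(t).round(),'dir',np.degrees(np.arctan2(v[1],v[0])).round(1))
if __name__=='__main__':
    r=lid2(); handle('top',r[0]); handle('scene',r[0])
E
python3 lid2.py
```

```text
top [ 290  213  110   42 1958] rect [ 214.7 -284.3] [135.4 497.3] 0.02
[((399, 213), [282.0, -533.0]), ((381, 254), [147.0, -354.0]), ((290, 254), [282.0, -36.0])]
  return _methods._mean(a, axis=axis, dtype=dtype,
  ret = um.true_divide(
lid2.py:17: RuntimeWarning: Mean of empty slice.
  v=np.linalg.svd(h[:,:2]-h[:,:2].mean(0))[2][0]; t=(h[:,:2]-h[:,:2].mean(0))@v
lid2.py:18: RuntimeWarning: Mean of empty slice.
  mid=h[:,:2].mean(0)+v*(t.min()+t.max())/2
Traceback (most recent call last):
  File "lid2.py", line 21, in <module>
    r=lid2(); handle('top',r[0]); handle('scene',r[0])
              ~~~~~~^^^^^^^^^^^^
  File "lid2.py", line 18, in handle
    mid=h[:,:2].mean(0)+v*(t.min()+t.max())/2
                           ~~~~~^^
ValueError: zero-size array to reduction operation minimum which has no identity
```

It picked up the white cupboard front, so I'll use the component at the lid's centre instead.

```bash
sed -i "s/i=1+np.argmax(s\[1:,4\])$/W=pts(c); i=[j for j in range(1,k) if s[j,4]>200 and abs(np.nanmedian(W[l==j][:,2])-zp)<12][0]/" lid2.py
python3 lid2.py; sed -i 's/thr=150/thr=175/' lid2.py; python3 lid2.py
```

```text
top [ 305  183   63   51 1701] rect [ 410.6 -312.5] [167.6 221.4] 21.84
[((339, 183), [519.0, -388.0]), ((367, 204), [373.0, -437.0]), ((336, 233), [297.0, -245.0]), ((305, 210), [445.0, -185.0])]
top handle 80 mid [ 407.2 -312.7] z95 61.9 len 102.0 dir 111.0
scene handle 61 mid [ 407.3 -303.9] z95 59.7 len 99.0 dir 110.4
top [ 305  183   63   50 1625] rect [ 409.8 -312.4] [164.9 219. ] 21.67
[((338, 183), [520.0, -384.0]), ((367, 204), [373.0, -437.0]), ((335, 232), [303.0, -244.0]), ((305, 210), [445.0, -185.0])]
top handle 80 mid [ 407.2 -312.7] z95 61.9 len 102.0 dir 111.0
scene handle 61 mid [ 407.3 -303.9] z95 59.7 len 99.0 dir 110.4
```

servo_tool(
  angular=[
    [0,0,0],
    [0,0,0],
    [0,0,0],
    [0,0,0],
    [0,0,3],
    [0,0,6],
    [0,0,9],
    [0,0,12],
    [0,0,15],
    [0,0,18],
  ],
  slide=[
    [20,-30,10],
    [40,-60,20],
    [60,-95,30],
    [75,-130,40],
    [85,-170,40],
    [95,-208,40],
    [105,-247,40],
    [110,-287,40],
    [115,-327,40],
    [112,-367,40],
  ],
  grip=[1,1,1,1,1,1,1,1,1,1],
)

```text
time: 20.73
tool_pos: [466.9, 5.3, 262.1]
tcp_rot: [3.141, 0.001, 1.839]
contact_force: [0.2, 0.1, 0.1]
grip_width: 92.0
```

servo_tool(
  angular=[
    [0,0,2],
    [0,0,4],
    [0,0,6],
    [0,0,6],
    [0,0,6],
    [0,0,6],
    [0,0,6],
    [0,0,6],
    [0,0,6],
    [0,0,6],
  ],
  slide=[
    [-5,-40,0],
    [-10,-80,0],
    [-15,-120,0],
    [-20,-160,0],
    [-27,-200,0],
    [-35,-240,0],
    [-43,-280,0],
    [-50,-310,-20],
    [-56,-321,-50],
    [-56,-321,-50],
  ],
  grip=[1,1,1,1,1,1,1,1,1,1],
)

```text
time: 21.57
tool_pos: [406.3, -313.8, 207.1]
tcp_rot: [-3.137, -0.008, 1.938]
contact_force: [-0.4, 1.1, -0.7]
grip_width: 91.6
```

```bash
python3 - <<'E'
from h import *
c=cap('scene','sc7.png'); d=cap('top','top7.png')
W=pts(c);
m=(W[...,0]>430)&(W[...,0]<700)&(W[...,1]>-330)&(W[...,1]<-60)&(W[...,2]>125)&(W[...,2]<165);p=W[m]
print('lever',np.percentile(p,[1,50,99],axis=0).round())
o=bot.get_obs();print(o['tool_pos'],o['tcp_rot'],o['time'],o['grip_width'])
E
```

```text
lever [[ 472. -162.  125.]
 [ 533.  -93.  146.]
 [ 632.  -61.  164.]]
[ 409.32913694 -312.43946911  211.57239873] [-3.14060514e+00 -2.81039785e-03  1.94062601e+00] 21.6667 92.02339035401474
```

View pics/top7.png

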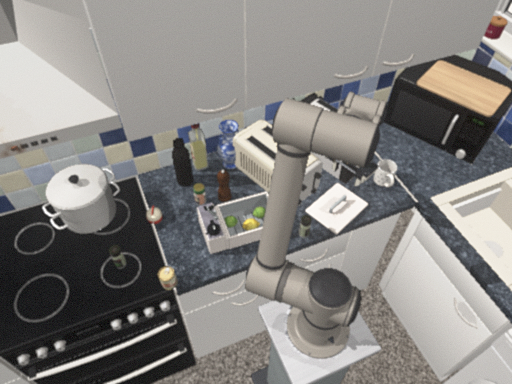

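View pics/sc7.png

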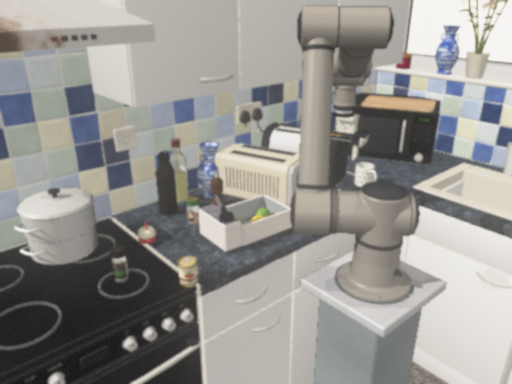

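```bash
python3 lid2.py
```

```text
top [ 305  183   63   51 1643] rect [ 410.  -312.7] [165.  219.3] 21.82
[((338, 183), [520.0, -384.0]), ((367, 204), [373.0, -437.0]), ((336, 233), [297.0, -245.0]), ((305, 210), [445.0, -185.0])]
top handle 78 mid [ 408.  -314.6] z95 60.8 len 102.0 dir 110.9
scene handle 5 mid [ 421.2 -343.6] z95 61.9 len 21.0 dir 121.7
```

servo_tool(
  angular=[
    [0,0,0],
    [0,0,0],
    [0,0,0],
    [0,0,0],
    [0,0,0],
  ],
  slide=[
    [0,1,-40],
    [0,1,-80],
    [0,1,-110],
    [0,1,-120],
    [0,1,-120],
  ],
  grip=[1,1,1,1,1],
)

```text
time: 22.08
tool_pos: [410.7, -309.9, 91.4]
tcp_rot: [-3.141, -0.003, 1.945]
contact_force: [0.8, -0.7, 0.5]
grip_width: 91.9
```

```bash
python3 - <<'E'
from h import *
c=cap('scene'); d=cap('top')
cv2.imwrite('pics/h8.png',np.hstack([cv2.resize(x['img'][y:y+110,x0:x0+140],None,fx=2.85,fy=2.85,interpolation=cv2.INTER_CUBIC) for x,y,x0 in ((c,130,270),(d,150,270))]))
o=bot.get_obs();print(o['tool_pos'],o['tcp_rot'],o['time'],o['grip_width'])
E
python3 lid2.py
```

```text
[ 412.20298656 -311.64409103   94.13221362] [3.14026030e+00 2.87271186e-03 1.94447996e+00] 22.1833 91.76160758609468
top [ 305  183   63   50 1509] rect [ 409.7 -312.6] [164.5 219. ] 21.82
[((338, 183), [520.0, -384.0]), ((367, 204), [373.0, -437.0]), ((335, 232), [303.0, -244.0]), ((305, 210), [445.0, -185.0])]
top handle 78 mid [ 408.4 -314.9] z95 61.3 len 103.0 dir 111.6
scene handle 7 mid [ 424.  -343.3] z95 60.1 len 20.0 dir 103.8
```

View pics/h8.png

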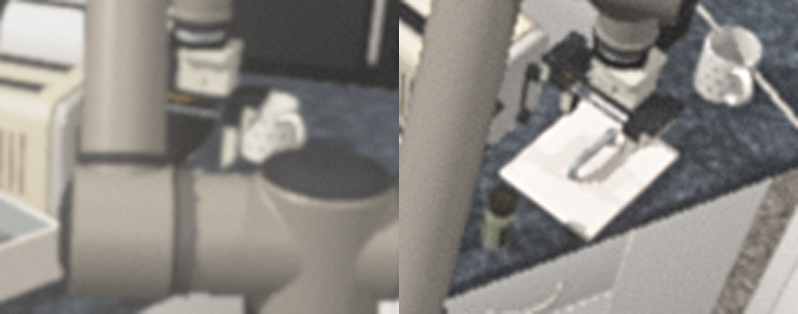

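servo_tool(
  angular=[
    [0,0,0],
    [0,0,0],
    [0,0,0],
    [0,0,0],
    [0,0,0],
    [0,0,0],
    [0,0,0],
    [0,0,0],
    [0,0,0],
    [0,0,0],
  ],
  slide=[
    [-2,-1,-30],
    [-2,-1,-50],
    [-2,-1,-60],
    [-2,-1,-60],
    [-2,-1,-60],
    [-2,-1,-60],
    [-2,-1,-60],
    [-2,-1,-60],
    [-2,-1,-60],
    [-2,-1,-60],
  ],
  grip=[1,1,1,1,-1,-1,-1,-1,-1,-1],
)

```text
time: 23.02
tool_pos: [409.3, -312.2, 32.5]
tcp_rot: [3.141, 0.001, 1.944]
contact_force: [-0.2, -0.9, -0.4]
grip_width: 55.9
```

servo_tool(
  angular=[
    [0,0,0],
    [0,0,0],
    [0,0,0],
    [0,0,0],
    [0,0,0],
    [0,0,0],
    [0,0,0],
    [0,0,0],
  ],
  slide=[
    [0,0,0],
    [0,0,0],
    [0,0,0],
    [0,0,0],
    [0,0,0],
    [0,0,0],
    [0,0,0],
    [0,0,0],
  ],
  grip=[-1,-1,-1,-1,-1,-1,-1,-1],
)

```text
time: 23.68
tool_pos: [409.1, -312.0, 31.9]
tcp_rot: [3.141, 0.0, 1.944]
contact_force: [1.1, -0.1, -0.7]
grip_width: 14.0
```

Gripped at 14.0 mm, which matches the bar. Lifting.

servo_tool(
  angular=[
    [0,0,0],
    [0,0,0],
    [0,0,0],
    [0,0,0],
    [0,0,0],
    [0,0,0],
    [0,0,0],
    [0,0,0],
    [0,0,0],
    [0,0,0],
  ],
  slide=[
    [0,0,10],
    [0,0,25],
    [0,0,45],
    [0,0,70],
    [0,0,95],
    [0,0,120],
    [0,0,145],
    [0,0,170],
    [0,0,200],
    [0,0,225],
  ],
  grip=[-1,-1,-1,-1,-1,-1,-1,-1,-1,-1],
)

```text
time: 24.52
tool_pos: [408.5, -311.6, 259.3]
tcp_rot: [-3.142, 0.0, 1.944]
contact_force: [0.9, -0.4, -3.4]
grip_width: 13.7
```

servo_tool(
  angular=[
    [0,0,0],
    [0,0,-1],
    [0,0,-2],
    [0,0,-4],
    [0,0,-6],
    [0,0,-8],
    [0,0,-10],
    [0,0,-12],
    [0,0,-14],
    [0,0,-16],
  ],
  slide=[
    [2,10,0],
    [6,30,0],
    [10,55,0],
    [15,85,0],
    [20,115,0],
    [25,145,0],
    [30,175,0],
    [35,205,0],
    [40,235,0],
    [45,260,0],
  ],
  grip=[-1,-1,-1,-1,-1,-1,-1,-1,-1,-1],
)

```text
time: 25.35
tool_pos: [452.7, -49.4, 256.1]
tcp_rot: [-3.139, -0.001, 1.663]
contact_force: [-0.2, -0.0, -3.6]
grip_width: 13.8
```

servo_tool(
  angular=[
    [0,0,-2],
    [0,0,-4],
    [0,0,-6],
    [0,0,-8],
    [0,0,-8],
    [0,0,-8],
    [0,0,-8],
    [0,0,-8],
  ],
  slide=[
    [5,30,0],
    [10,60,0],
    [16,85,0],
    [22,105,0],
    [24,112,0],
    [24,112,0],
    [24,112,0],
    [24,112,0],
  ],
  grip=[-1,-1,-1,-1,-1,-1,-1,-1],
)

```text
time: 26.02
tool_pos: [477.4, 59.1, 256.6]
tcp_rot: [-3.141, 0.001, 1.525]
contact_force: [0.9, 0.2, -3.2]
grip_width: 13.6
```

```bash
python3 - <<'E'
from h import *
c=cap('scene','sc9.png'); d=cap('top','top9.png')
cv2.imwrite('pics/h9.png',np.hstack([cv2.resize(x['img'][y:y+150,x0:x0+170],None,fx=2.35,fy=2.35,interpolation=cv2.INTER_CUBIC) for x,y,x0 in ((c,110,170),(d,110,190))]))
o=bot.get_obs();print(o['tool_pos'],o['tcp_rot'],o['time'],o['grip_width'],o['contact_force'],o['moment'])
E
```

```text
[477.67001023  58.92612618 256.88155614] [-3.14121181e+00  2.85607555e-04  1.52367671e+00] 26.1167 13.664981780748324 [ 0.14460682  0.49949987 -2.85140302] [-0.05848225  0.02461229  0.01917199]
```

View pics/h9.png

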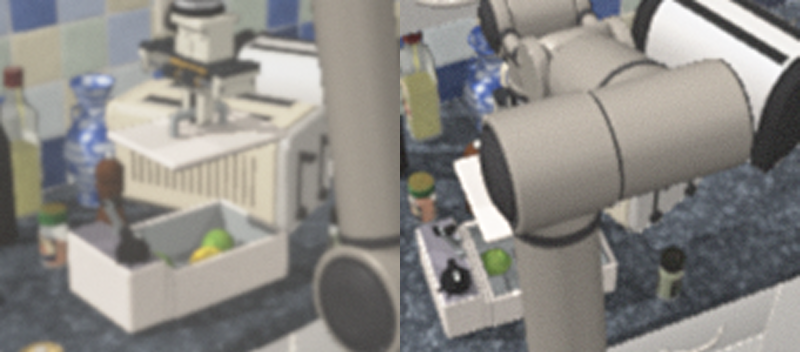

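```bash
cat > lidh.py <<'E'
from h import *
def lidh(z,view='scene',cen=(478,59),tol=7):
    c=load(view);W=pts(c);hsv=cv2.cvtColor(c['img'],cv2.COLOR_BGR2HSV)
    d=W[...,:2]-cen
    m=(np.abs(W[...,2]-z)<tol)&(np.hypot(d[...,0],d[...,1])<165)&(hsv[...,1]<60)&(hsv[...,2]>120)
    k,l,s,ce=cv2.connectedComponentsWithStats(m.astype(np.uint8),connectivity=8); i=1+np.argmax(s[1:,4])
    cn=max(cv2.findContours((l==i).astype(np.uint8),0,cv2.CHAIN_APPROX_NONE)[0],key=len); hull=cv2.convexHull(cn)
    p=W[l==i]; print('n',len(p),'z',np.percentile(p[:,2],[5,50,95]).round(1))
    # tilt of the plane
    A=np.c_[p[:,:2]-p[:,:2].mean(0),np.ones(len(p))]; co=np.linalg.lstsq(A,p[:,2],rcond=None)[0]; print('slope',co[:2].round(3))
    e=cv2.approxPolyDP(hull,3,True)[:,0]; print([(tuple(int(t) for t in q),ray(c,*q,z)[:2].round().tolist()) for q in e])
    P=np.array([ray(c,u,v,z)[:2] for u,v in hull[:,0].astype(float)]).astype(np.float32)
    r=cv2.minAreaRect(P); print('rect',np.round(r[0],1),np.round(r[1],1),round(r[2],2))
    im=c['img'].copy(); cv2.drawContours(im,[hull],-1,(0,0,255),1); x,y=s[i][:2]; cv2.imwrite('pics/lidh.png',cv2.resize(im[max(0,y-20):y+90,max(0,x-20):x+140],None,fx=4,fy=4))
if __name__=='__main__': lidh(247)
E
python3 lidh.py
```

```text
n 1001 z [242.4 247.2 249.5]
slope [ 0.008 -0.007]
[((292, 165), [393.0, -40.0]), ((244, 181), [390.0, 176.0]), ((216, 168), [541.0, 174.0]), ((267, 155), [527.0, -45.0])]
rect [468.3  67.7] [223.8 177.1] 87.65
```

View pics/lidh.png

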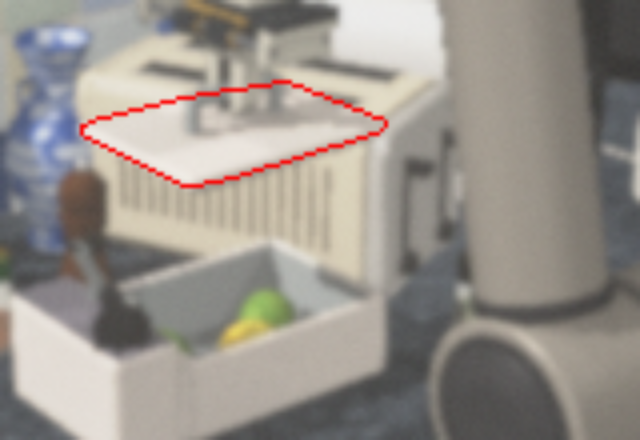

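```bash
python3 - <<'E'
from h import *
im=cv2.imread('pics/top7.png')
cv2.imwrite('pics/w7.png',cv2.resize(im[185:260,190:310],None,fx=6.6,fy=6.6,interpolation=cv2.INTER_CUBIC))
im=cv2.imread('pics/sc7.png')
cv2.imwrite('pics/w7s.png',cv2.resize(im[180:260,190:310],None,fx=6.6,fy=6.6,interpolation=cv2.INTER_CUBIC))
E
```

```text
(no output)
```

View pics/w7.png

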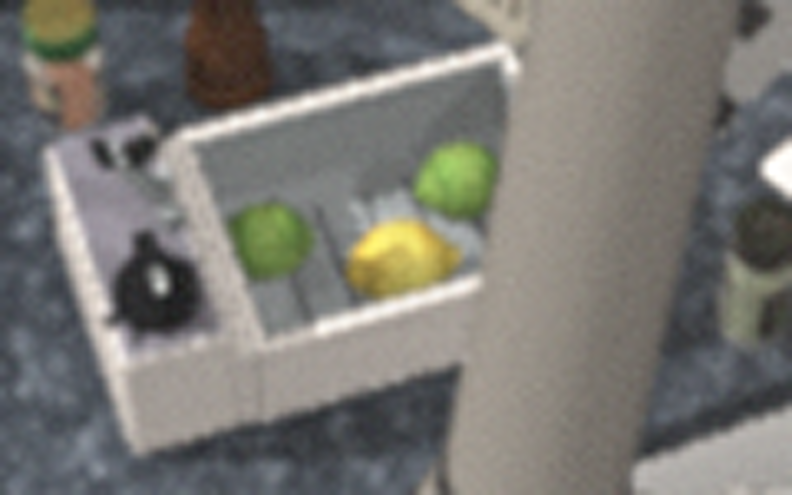

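View pics/w7s.png

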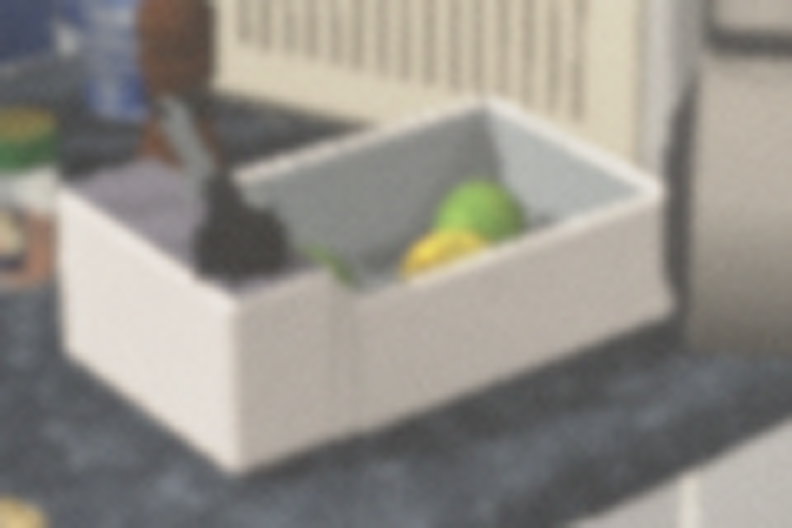

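```bash
python3 - <<'E'
from h import *
from scipy.optimize import least_squares
T=[(122,368,-83,185,105),(45,148,83,185,105),(140,453,-83,185,0),(265,340,-74,99,80),(195,143,74,99,80),(503,43,83,-108,80)]
S=[(235,305,-83,185,105),(62,185,83,185,105),(660,190,-83,-108,80),(487,95,83,-108,80),(235,475,-83,185,0),(672,308,-83,-108,0)]
all_=[]
for n,L,ox,oy in (('top',T,190,185),('scene',S,190,180)):
    c=load(n); A=[]
    for u,v,x,y,z in L:
        w=ray(c,ox+(u+.5)/6.6-.5,oy+(v+.5)/6.6-.5,z); A.append((w[0],w[1],x,y))
    A=np.array(A); all_.append(A)
    f=lambda q,A=A:np.r_[q[0]+A[:,2]*np.cos(q[2])-A[:,3]*np.sin(q[2])-A[:,0], q[1]+A[:,2]*np.sin(q[2])+A[:,3]*np.cos(q[2])-A[:,1]]
    r=least_squares(f,[478,59,-.05]); print(n,r.x.round(3)); print(r.fun.reshape(2,-1).round(1))
E
```

```text
top [ 4.79392e+02  5.18330e+01 -5.40000e-02]
[[-0.   4.1 -8.2  1.8  2.2  0.2]
 [-0.  -0.2  5.4 -2.3  1.6 -4.4]]
scene [ 4.85392e+02  5.27720e+01 -4.90000e-02]
[[  5.2   4.2  -1.7   7.6  -9.3  -6. ]
 [ -0.7   4.  -10.7  -5.3   6.4   6.1]]
```

```bash
cat > rel.py <<'E'
from h import *
def perc(view,cen,th,z0,z1,ylim=(-130,130),xlim=100,pr=True):
    c=load(view);W=pts(c);d=W[...,:2]-cen;cs,s=np.cos(th),np.sin(th)
    X=d[...,0]*cs+d[...,1]*s;Y=-d[...,0]*s+d[...,1]*cs
    hsv=cv2.cvtColor(c['img'],cv2.COLOR_BGR2HSV)
    m=(W[...,2]>z0)&(W[...,2]<z1)&(np.abs(X)<xlim)&(Y>ylim[0])&(Y<ylim[1])&(hsv[...,1]<60)&(hsv[...,2]>110)
    X,Y=X[m],Y[m]
    px=np.percentile(X,[1,99]);py=np.percentile(Y,[1,99])
    print(view,m.sum(),'X',px.round(1),'mid',px.mean().round(1),'Y',py.round(1),'mid',py.mean().round(1))
if __name__=='__main__':
    print('lid');perc('scene',(477.5,59),-0.047,232,253)
    print('washer basin+console outline');perc('scene',(477.5,59),-0.05,70,108,(-125,200))
    perc('top',(477.5,59),-0.05,70,108,(-125,200))
E
python3 rel.py
```

```text
lid
scene 1058 X [-85.2  75.6] mid -4.8 Y [-100.5  109.1] mid 4.3
washer basin+console outline
scene 1031 X [-82.7  84.8] mid 1.0 Y [-107.7  184.6] mid 38.5
top 666 X [-82.5  83.8] mid 0.6 Y [-112.9  178.2] mid 32.7
```

servo_tool(
  angular=[
    [0,0,0],
    [0,0,0],
    [0,0,0],
    [0,0,0],
    [0,0,0],
    [0,0,0],
    [0,0,0],
    [0,0,0],
  ],
  slide=[
    [2,-6,-10],
    [2,-6,-35],
    [2,-6,-60],
    [2,-6,-85],
    [2,-6,-105],
    [2,-6,-117],
    [2,-6,-117],
    [2,-6,-117],
  ],
  grip=[-1,-1,-1,-1,-1,-1,-1,-1],
)

```text
time: 26.78
tool_pos: [479.7, 53.2, 139.4]
tcp_rot: [-3.14, 0.0, 1.524]
contact_force: [-0.2, 0.4, -2.6]
grip_width: 13.9
```

```bash
python3 - <<'E'
from h import *
c=cap('scene','sc10.png'); d=cap('top','top10.png')
cv2.imwrite('pics/h10.png',cv2.resize(c['img'][140:255,190:310],None,fx=5,fy=5,interpolation=cv2.INTER_CUBIC))
cv2.imwrite('pics/h10t.png',cv2.resize(d['img'][140:255,190:310],None,fx=5,fy=5,interpolation=cv2.INTER_CUBIC))
o=bot.get_obs();print(o['tool_pos'],o['tcp_rot'],o['time'],o['grip_width'],o['contact_force'])
from rel import perc
for v in ('scene','top'):
    perc(v,(479,53),-.05,122,133); perc(v,(479,53),-.05,108,133)
    perc(v,(479,53),-0.05,70,105,(-125,200))
E
```

```text
[480.68957881  53.45372594 140.75613644] [3.13981477e+00 8.88030617e-05 1.52427681e+00] 26.8833 13.616106605522624 [ 1.03391107 -0.18194968 -2.94979087]
scene 1018 X [-84.2  77.2] mid -3.5 Y [-101.6  109.7] mid 4.1
scene 1068 X [-84.2  77.5] mid -3.3 Y [-102.3  109.6] mid 3.7
scene 704 X [-85.4  82.1] mid -1.6 Y [-99.9 190.7] mid 45.4
top 560 X [-83.3  78.4] mid -2.5 Y [-107.9  103.7] mid -2.1
top 594 X [-83.3  78.4] mid -2.4 Y [-108.1  127.5] mid 9.7
top 520 X [-85.7  80.8] mid -2.5 Y [-103.7  184.5] mid 40.4
```

View pics/h10.png

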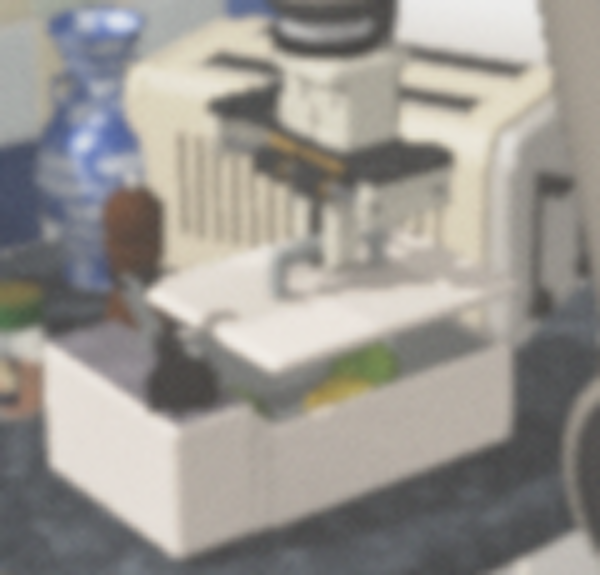

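View pics/h10t.png

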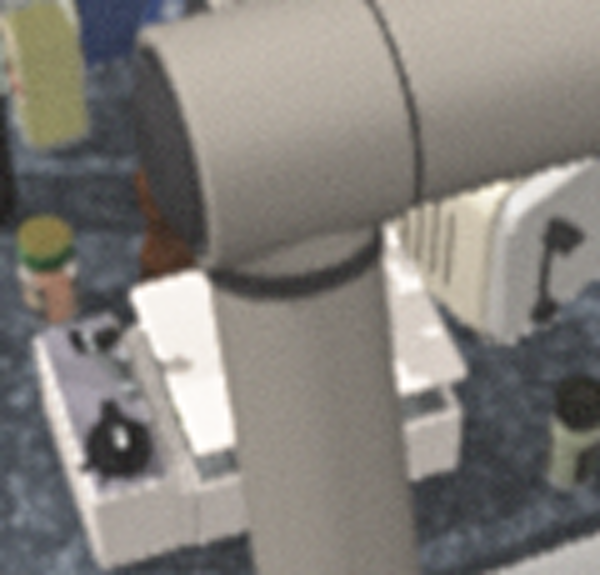

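servo_tool(
  angular=[
    [0,0,0],
    [0,0,0],
    [0,0,0],
    [0,0,0],
    [0,0,0],
    [0,0,0],
    [0,0,0],
    [0,0,0],
  ],
  slide=[
    [0,2,-8],
    [0,2,-16],
    [0,2,-22],
    [0,2,-26],
    [0,2,-30],
    [0,2,-33],
    [0,2,-35],
    [0,2,-35],
  ],
  grip=[-1,-1,-1,-1,-1,-1,-1,-1],
)

```text
time: 27.55
tool_pos: [479.8, 56.0, 104.6]
tcp_rot: [-3.141, 0.0, 1.525]
contact_force: [0.3, 0.2, -2.3]
grip_width: 13.8
```

servo_tool(
  angular=[
    [0,0,0],
    [0,0,0],
    [0,0,0],
    [0,0,0],
  ],
  slide=[
    [0,0,-1],
    [0,0,-2],
    [0,0,-3],
    [0,0,-3],
  ],
  grip=[-1,-1,-1,-1],
)

```text
time: 27.88
tool_pos: [480.0, 56.0, 102.0]
tcp_rot: [3.141, -0.0, 1.525]
contact_force: [0.3, 0.5, -2.1]
grip_width: 13.5
```

```bash
python3 - <<'E'
from h import *
c=cap('scene','sc11.png'); d=cap('top','top11.png')
cv2.imwrite('pics/h11.png',np.hstack([cv2.resize(x['img'][150:255,190:310],None,fx=3.3,fy=3.3,interpolation=cv2.INTER_CUBIC) for x in (c,d)]))
o=bot.get_obs();print(o['tool_pos'],o['tcp_rot'],o['time'],o['grip_width'],o['contact_force'])
from rel import perc
for v in ('scene','top'):
    perc(v,(479,55),-.05,86,98,(-130,112)); 
    perc(v,(479,55),-0.05,70,108,(-125,200))
E
```

```text
[480.00876666  55.95512499 102.04729896] [3.14140382e+00 1.65624821e-05 1.52484847e+00] 27.9833 13.75888940990206 [-0.25659404  0.08123755 -2.68295384]
scene 984 X [-84.1  76.9] mid -3.6 Y [-100.9  106.3] mid 2.7
scene 1832 X [-84.6  78.8] mid -2.9 Y [-99. 188.] mid 44.5
top 662 X [-83.5  77. ] mid -3.2 Y [-108.3  103.9] mid -2.2
top 1253 X [-85.   78.5] mid -3.2 Y [-107.8  181.9] mid 37.1
```

View pics/h11.png

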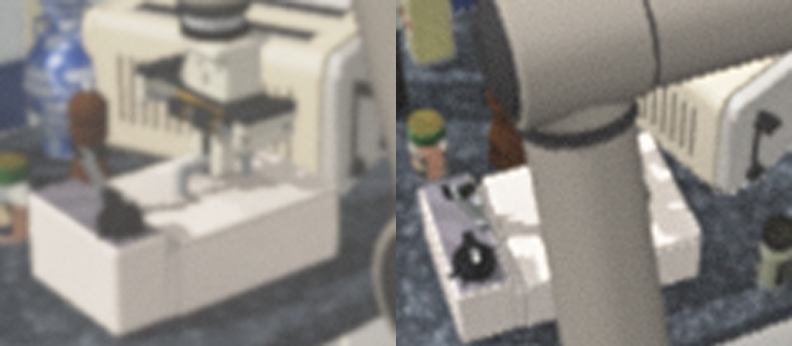

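servo_tool(
  angular=[
    [0,0,0],
    [0,0,0],
    [0,0,0],
    [0,0,0],
    [0,0,0],
    [0,0,0],
  ],
  slide=[
    [0,0,-1],
    [0,0,-1.5],
    [0,0,-1.5],
    [0,0,-1.5],
    [0,0,-1.5],
    [0,0,-1.5],
  ],
  grip=[-1,-1,-1,-1,-0.4,-0.4],
)

```text
time: 28.48
tool_pos: [480.5, 55.9, 101.1]
tcp_rot: [3.14, 0.0, 1.525]
contact_force: [0.3, -0.2, 0.0]
grip_width: 23.0
```

servo_tool(
  angular=[
    [0,0,0],
    [0,0,0],
    [0,0,0],
    [0,0,0],
    [0,0,0],
    [0,0,0],
    [0,0,0],
    [0,0,0],
    [0,0,0],
    [0,0,0],
  ],
  slide=[
    [0,0,0],
    [0,0,20],
    [0,0,60],
    [0,0,100],
    [0,0,140],
    [-10,40,160],
    [-30,70,160],
    [-50,105,160],
    [-70,135,160],
    [-90,165,160],
  ],
  grip=[0,0,0,0,0,0,0,0,-1,-1],
)

```text
time: 29.32
tool_pos: [388.9, 222.3, 260.7]
tcp_rot: [3.141, -0.0, 1.525]
contact_force: [0.8, 0.4, 0.8]
grip_width: 37.0
```

servo_tool(
  angular=[
    [0,0,0],
    [0,0,0],
    [0,0,0],
    [0,0,0],
    [0,0,0],
    [0,0,0],
  ],
  slide=[
    [-5,40,0],
    [-10,80,0],
    [-15,120,0],
    [-20,160,0],
    [-20,190,0],
    [-20,190,0],
  ],
  grip=[-1,-1,-1,-1,-1,-1],
)

```text
time: 29.82
tool_pos: [369.0, 415.8, 259.7]
tcp_rot: [-3.141, -0.002, 1.529]
contact_force: [-0.4, -1.2, -0.8]
grip_width: 1.2
```

```bash
python3 - <<'E'
from h import *
c=cap('scene','sc12.png'); d=cap('top','top12.png')
cv2.imwrite('pics/h12.png',cv2.resize(c['img'][160:250,190:310],None,fx=6.6,fy=6.6,interpolation=cv2.INTER_CUBIC))
o=bot.get_obs();print(o['tool_pos'],o['tcp_rot'],o['time'],o['grip_width'],o['contact_force'])
W=pts(c)
d_=W[...,:2]-(479,58);t=-.05;X=d_[...,0]*np.cos(t)+d_[...,1]*np.sin(t);Y=-d_[...,0]*np.sin(t)+d_[...,1]*np.cos(t)
m=(abs(X)<74)&(Y>-95)&(Y<90)&(W[...,2]>80)&(W[...,2]<100)
A=np.c_[X[m],Y[m],np.ones(m.sum())];print('plane',np.linalg.lstsq(A,W[...,2][m],rcond=None)[0])
from rel import perc
for v in ('scene','top'):
    perc(v,(479,55),-.05,86,98,(-130,112)); 
    perc(v,(479,55),-0.05,70,108,(-125,200))
E
```

```text
[369.48901398 411.69133955 259.71264949] [-3.14091567e+00  1.11518956e-03  1.52709554e+00] 29.9167 0.382231315428057 [-0.22929258 -1.03369922 -0.38856505]
plane [ 1.76060103e-03 -1.50160734e-03  9.30051577e+01]
scene 1048 X [-84.  79.] mid -2.5 Y [-101.3  106. ] mid 2.3
scene 1895 X [-84.2  78.9] mid -2.6 Y [-98.5 188.3] mid 44.9
top 10 X [-82.9 -69.8] mid -76.3 Y [-106.5  -96.3] mid -101.4
top 196 X [-84.4  61.5] mid -11.4 Y [-106.   182.2] mid 38.1
```

View pics/h12.png

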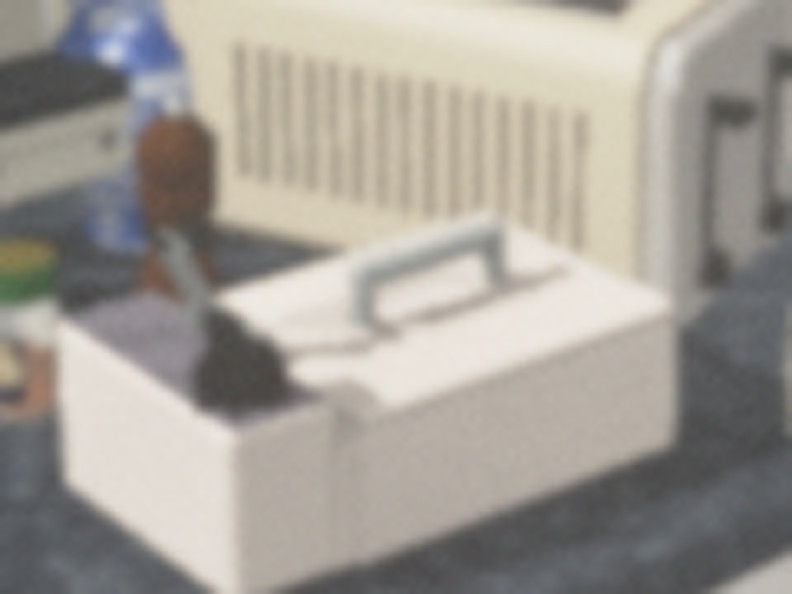

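View pics/top12.png

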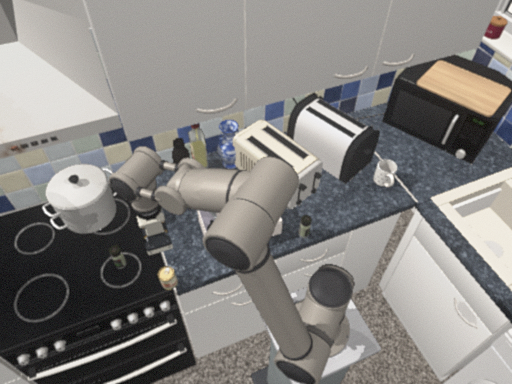

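The lid is seated: its top measures 93 mm against 92 expected, and it is level to 0.002. Next is the clamp, pushed with closed fingers from the console side.

servo_tool(
  angular=[
    [0,0,0],
    [0,0,0],
    [0,0,0],
    [0,0,0],
    [0,0,0],
    [0,0,0],
    [0,0,0],
    [0,0,0],
    [0,0,0],
  ],
  slide=[
    [25,-28,0],
    [50,-56,0],
    [75,-84,0],
    [100,-112,0],
    [120,-142,0],
    [131,-172,0],
    [131,-172,-30],
    [131,-172,-50],
    [131,-172,-50],
  ],
  grip=[-1,-1,-1,-1,-1,-1,-1,-1,-1],
)

```text
time: 30.67
tool_pos: [499.0, 236.1, 206.8]
tcp_rot: [-3.134, 0.003, 1.522]
contact_force: [0.0, -0.0, -0.0]
grip_width: 0.3
```

```bash
python3 - <<'E'
from h import *
c=cap('scene','sc13.png'); d=cap('top','top13.png')
cv2.imwrite('pics/h13.png',np.hstack([cv2.resize(x['img'][130:235,175:295],None,fx=3.3,fy=3.3,interpolation=cv2.INTER_CUBIC) for x in (c,d)]))
o=bot.get_obs();print(o['tool_pos'],o['tcp_rot'],o['time'],o['grip_width'],o['contact_force'])
E
```

```text
[500.83445759 237.96669786 210.76688717] [-3.14076094e+00  4.64829157e-04  1.52359925e+00] 30.7667 0.3698976112469269 [0.24578835 0.78256841 0.42226815]
```

View pics/h13.png

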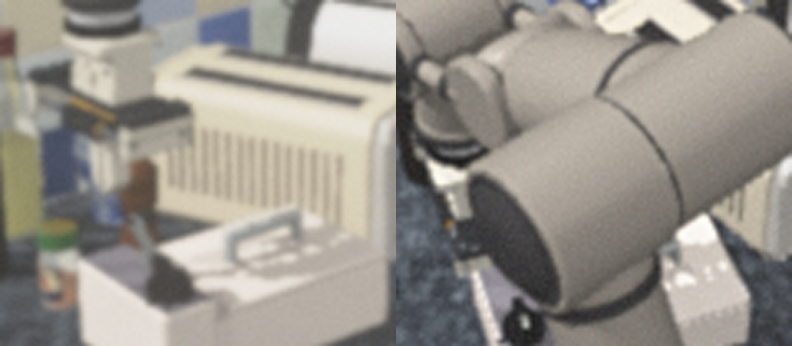

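servo_tool(
  angular=[
    [0,0,0],
    [0,0,0],
    [0,0,0],
    [0,0,0],
    [0,0,0],
    [0,0,0],
    [0,0,0],
    [0,0,0],
    [0,0,0],
    [0,0,0],
  ],
  slide=[
    [0,0,-30],
    [0,0,-55],
    [0,0,-60],
    [0,-10,-60],
    [-1,-20,-60],
    [-1,-30,-60],
    [-2,-40,-60],
    [-2,-50,-60],
    [-3,-60,-60],
    [-3,-70,-60],
  ],
  grip=[-1,-1,-1,-1,-1,-1,-1,-1,-1,-1],
)

```text
time: 31.6
tool_pos: [497.9, 167.8, 150.9]
tcp_rot: [3.141, -0.0, 1.525]
contact_force: [-0.1, 1.4, 0.1]
grip_width: 0.4
```

```bash
python3 - <<'E'
from h import *
c=cap('scene','sc14.png'); d=cap('top','top14.png')
cv2.imwrite('pics/h14.png',np.hstack([cv2.resize(x['img'][150:235,185:275],None,fx=4.4,fy=4.4,interpolation=cv2.INTER_CUBIC) for x in (c,d)]))
o=bot.get_obs();print(o['tool_pos'],o['tcp_rot'],o['time'],o['grip_width'],o['contact_force'])
E
```

```text
[497.9474581  167.09172596 150.597711  ] [-3.14141212e+00  8.52695624e-04  1.52318844e+00] 31.7 0.25874634838469024 [-0.63501049  0.34502806  0.02159416]
```

View pics/h14.png

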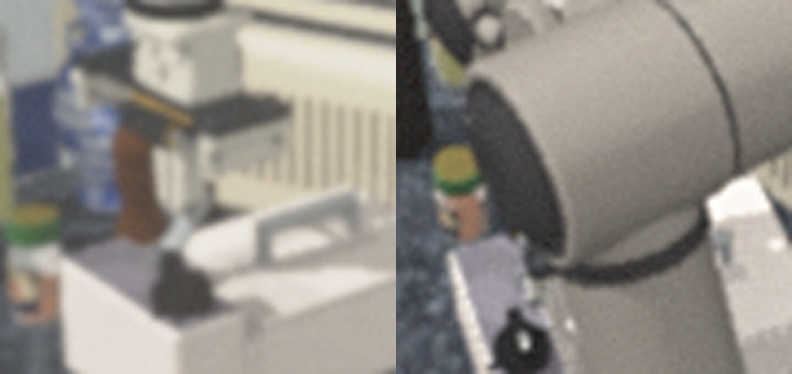

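servo_tool(
  angular=[
    [0,0,0],
    [0,0,0],
    [0,0,0],
    [0,0,0],
    [0,0,0],
    [0,0,0],
    [0,0,0],
    [0,0,0],
  ],
  slide=[
    [-1,-8,-4],
    [-1,-16,-10],
    [-2,-23,-16],
    [-2,-29,-21],
    [-2,-30,-25],
    [-2,-30,-28],
    [-2,-30,-30],
    [-2,-30,-30],
  ],
  grip=[-1,-1,-1,-1,-1,-1,-1,-1],
)

```text
time: 32.37
tool_pos: [495.8, 139.0, 120.0]
tcp_rot: [-3.141, 0.0, 1.525]
contact_force: [-0.1, 0.2, 0.1]
grip_width: 0.2
```

servo_tool(
  angular=[
    [0,0,0],
    [0,0,0],
    [0,0,0],
    [0,0,0],
  ],
  slide=[
    [0,0,-1],
    [0,0,-2],
    [0,0,-3],
    [0,0,-3],
  ],
  grip=[-1,-1,-1,-1],
)

```text
time: 32.7
tool_pos: [496.0, 139.1, 117.5]
tcp_rot: [3.141, -0.0, 1.525]
contact_force: [0.2, 0.4, 0.2]
grip_width: 0.7
```

servo_tool(
  angular=[
    [0,0,0],
    [0,0,0],
    [0,0,0],
    [0,0,0],
  ],
  slide=[
    [0,0,-1],
    [0,0,-2],
    [0,0,-2],
    [0,0,-2],
  ],
  grip=[-1,-1,-1,-1],
)

```text
time: 33.03
tool_pos: [496.1, 139.1, 117.2]
tcp_rot: [3.14, -0.0, 1.525]
contact_force: [-4.8, -1.6, 14.2]
grip_width: 0.5
```

```bash
python3 - <<'E'
from h import *
c=cap('scene','sc15.png')
cv2.imwrite('pics/h15.png',cv2.resize(c['img'][150:245,185:305],None,fx=6.6,fy=6.6,interpolation=cv2.INTER_CUBIC))
o=bot.get_obs();print(o['tool_pos'],o['contact_force'])
E
```

```text
[496.14554855 139.11774469 117.16749246] [-4.86966015 -1.28684502 13.48763956]
```

View pics/h15.png

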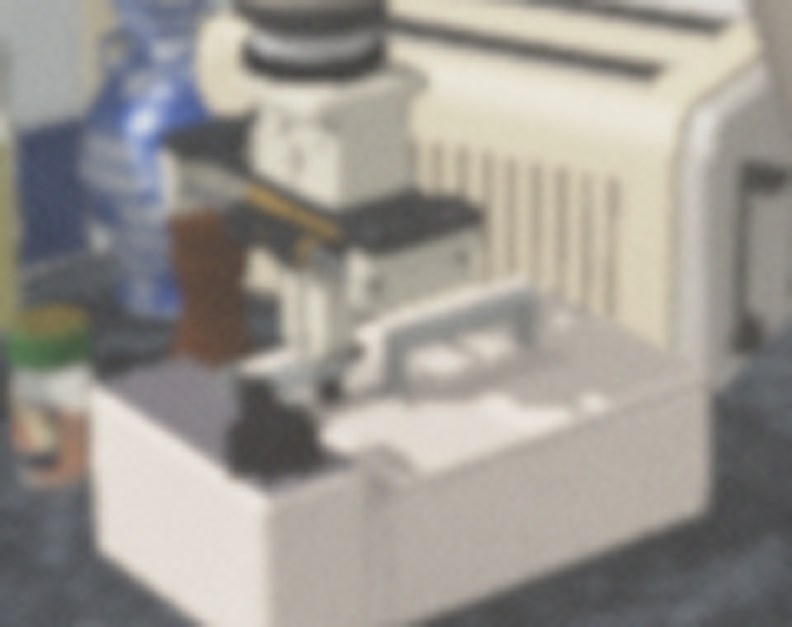

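servo_tool(
  angular=[
    [0,0,0],
    [0,0,0],
    [0,0,0],
    [0,0,7],
    [0,0,14],
    [0,0,21],
    [0,0,28],
    [0,0,35],
    [0,0,42],
    [0,0,49],
  ],
  slide=[
    [0,0,20],
    [0,0,50],
    [0,0,80],
    [0,0,100],
    [-10,13,105],
    [-20,26,105],
    [-30,39,105],
    [-40,52,105],
    [-50,65,105],
    [-58,73,105],
  ],
  grip=[-1,-1,-1,-1,-1,0,0,0,0,0],
)

```text
time: 33.92
tool_pos: [437.1, 213.1, 220.5]
tcp_rot: [3.141, -0.0, 2.387]
contact_force: [-0.6, 0.6, -1.2]
grip_width: 29.3
```

servo_tool(
  angular=[
    [0,0,7],
    [0,0,14],
    [0,0,21],
    [0,0,28],
    [0,0,35],
    [0,0,40.5],
    [0,0,40.5],
    [0,0,40.5],
    [0,0,40.5],
  ],
  slide=[
    [0,0,0],
    [0,0,0],
    [0,0,0],
    [0,0,0],
    [0,0,0],
    [0,0,-10],
    [0,0,-30],
    [0,0,-50],
    [0,0,-50],
  ],
  grip=[0,0,0,0,0,0,0,0,0],
)

```text
time: 34.67
tool_pos: [435.9, 211.4, 167.4]
tcp_rot: [-3.14, -0.006, 3.087]
contact_force: [-0.4, 0.5, -0.2]
grip_width: 46.1
```

```bash
python3 - <<'E'
from h import *
c=cap('scene','sc16.png'); d=cap('top','top16.png')
cv2.imwrite('pics/h16.png',np.hstack([cv2.resize(x['img'][y:y+100,x0:x0+120],None,fx=3.3,fy=3.3,interpolation=cv2.INTER_CUBIC) for x,y,x0 in ((c,150,185),(d,150,170))]))
o=bot.get_obs();print(o['tool_pos'],o['tcp_rot'],o['time'],o['grip_width'],o['contact_force'])
E
```

```text
[437.75456201 211.99596617 170.48589118] [-3.14134371e+00 -1.19553340e-03  3.08695616e+00] 34.7667 46.273591590709906 [ 0.13407225 -0.40571291  0.5211499 ]
```

View pics/h16.png

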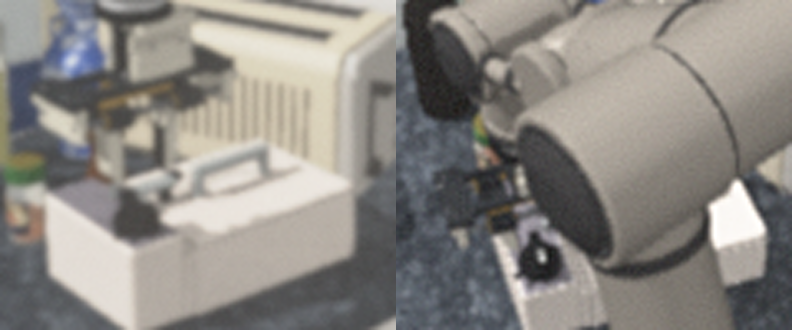

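```bash
python3 - <<'E'
from h import *
for n in ('top','scene'):
    c=load(n);W=pts(c);d=np.hypot(W[...,0]-438,W[...,1]-212)
    for z0,z1 in ((138,150),(122,138),(112,121)):
        m=(d<45)&(W[...,2]>z0)&(W[...,2]<z1)&(c['img'].max(2)<110);p=W[m]
        if len(p)>3:print(n,z0,len(p),p.mean(0).round(1),np.percentile(p,[2,98],axis=0).round().tolist())
E
```

```text
top 138 34 [438.2 209.1 144.1] [[415.0, 203.0, 140.0], [460.0, 216.0, 149.0]]
top 122 38 [433.7 211.8 126.2] [[414.0, 191.0, 122.0], [456.0, 231.0, 135.0]]
top 112 48 [433.2 209.1 117.6] [[415.0, 185.0, 112.0], [459.0, 232.0, 121.0]]
scene 138 25 [437.  218.1 142.5] [[416.0, 213.0, 138.0], [459.0, 223.0, 147.0]]
scene 122 66 [434.8 219.2 127.8] [[417.0, 204.0, 122.0], [461.0, 235.0, 137.0]]
scene 112 38 [427.9 223.8 116. ] [[417.0, 202.0, 112.0], [451.0, 237.0, 121.0]]
```

servo_tool(
  angular=[
    [0,0,0],
    [0,0,0],
    [0,0,0],
    [0,0,0],
    [0,0,0],
  ],
  slide=[
    [0,0,-20],
    [0,0,-35],
    [0,0,-43],
    [0,0,-46],
    [0,0,-46],
  ],
  grip=[0,0,0,0,0],
)

```text
time: 35.18
tool_pos: [438.2, 212.1, 124.8]
tcp_rot: [3.141, 0.0, 3.087]
contact_force: [-0.7, 0.2, 0.1]
grip_width: 45.9
```

servo_tool(
  angular=[
    [0,0,0],
    [0,0,0],
    [0,0,0],
    [0,0,0],
    [0,0,0],
    [0,0,0],
    [0,0,0],
    [0,0,0],
  ],
  slide=[
    [0,0,0],
    [0,0,0],
    [0,0,0],
    [0,0,0],
    [0,0,0],
    [0,0,0],
    [0,0,0],
    [0,0,0],
  ],
  grip=[-0.5,-1,-1,-1,-1,-1,-1,-1],
)

```text
time: 35.85
tool_pos: [438.1, 212.0, 124.7]
tcp_rot: [3.141, 0.0, 3.087]
contact_force: [-0.4, 0.7, 1.9]
grip_width: 12.6
```

servo_tool(
  angular=[
    [0,0,0],
    [0,0,0],
    [0,0,0],
    [0,0,0],
    [0,0,0],
    [0,0,0],
    [0,0,0],
  ],
  slide=[
    [0,0,2],
    [0,0,5],
    [0,0,8],
    [0,0,11],
    [0,0,14],
    [0,0,15],
    [0,0,15],
  ],
  grip=[-1,-1,-1,-1,-1,-1,-1],
)

```text
time: 36.43
tool_pos: [438.1, 212.0, 140.0]
tcp_rot: [3.141, 0.001, 3.087]
contact_force: [-0.3, -1.1, 2.0]
grip_width: 12.8
```

```bash
python3 - <<'E'
from h import *
c=cap('scene','sc17.png'); d=cap('top','top17.png')
cv2.imwrite('pics/h17.png',np.hstack([cv2.resize(x['img'][y:y+80,x0:x0+90],None,fx=4.4,fy=4.4,interpolation=cv2.INTER_CUBIC) for x,y,x0 in ((c,160,195),(d,180,180))]))
o=bot.get_obs();print(o['tool_pos'],o['tcp_rot'],o['time'],o['grip_width'],o['contact_force'])
E
```

```text
[438.06783332 211.99463187 139.93183271] [3.14134088e+00 5.83079800e-04 3.08701635e+00] 36.5333 13.014014555766565 [ 0.39601164 -0.27611566  2.2953473 ]
```

View pics/h17.png

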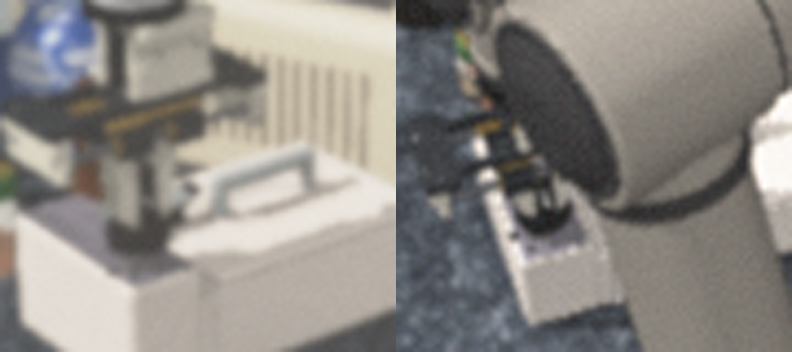

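```bash
cat > dialz.py <<'E'
from h import *
for n in ('top','scene'):
    c=load(n);W=pts(c);d=np.hypot(W[...,0]-438,W[...,1]-213)
    m=(d<36)&(W[...,2]>100)&(W[...,2]<175)&(c['img'].max(2)<100);p=W[m]
    print(n,len(p),np.histogram(p[:,2],bins=range(100,176,5))[0].tolist(), 'x,y',np.percentile(p[:,:2],[3,97],axis=0).round().tolist())
E
python3 dialz.py; cp last_scene.npz k.npz
```

```text
top 93 [0, 1, 1, 1, 7, 8, 17, 20, 5, 4, 4, 15, 7, 3, 0] x,y [[415.0, 192.0], [444.0, 231.0]]
scene 121 [0, 4, 2, 0, 9, 16, 15, 36, 9, 8, 4, 4, 5, 6, 3] x,y [[416.0, 198.0], [447.0, 238.0]]
```

servo_tool(
  angular=[
    [0,0,-3],
    [0,0,-8],
    [0,0,-14],
    [0,0,-20],
    [0,0,-26],
    [0,0,-32],
    [0,0,-38],
    [0,0,-44],
    [0,0,-50],
    [0,0,-56],
  ],
  slide=[
    [0,0,0],
    [0,0,0],
    [0,0,0],
    [0,0,0],
    [0,0,0],
    [0,0,0],
    [0,0,0],
    [0,0,0],
    [0,0,0],
    [0,0,0],
  ],
  grip=[-1,-1,-1,-1,-1,-1,-1,-1,-1,-1],
)

```text
time: 37.37
tool_pos: [439.8, 214.6, 140.1]
tcp_rot: [3.135, -0.002, 2.104]
contact_force: [6.5, 12.8, -3.1]
grip_width: 12.7
```

servo_tool(
  angular=[
    [0,0,-6],
    [0,0,-12],
    [0,0,-18],
    [0,0,-23],
    [0,0,-25],
    [0,0,-25],
    [0,0,-25],
    [0,0,-25],
  ],
  slide=[
    [0,0,0],
    [0,0,0],
    [0,0,0],
    [0,0,0],
    [0,0,0],
    [0,0,0],
    [0,0,0],
    [0,0,0],
  ],
  grip=[-1,-1,-1,-1,-1,-1,-1,-1],
)

```text
time: 38.03
tool_pos: [441.2, 215.0, 140.7]
tcp_rot: [3.133, -0.006, 1.673]
contact_force: [8.1, 12.8, -4.3]
grip_width: 12.8
```

```bash
python3 - <<'E'
from h import *
c=cap('scene','sc18.png'); d=cap('top','top18.png')
cv2.imwrite('pics/h18.png',np.hstack([cv2.resize(x['img'][y:y+80,x0:x0+90],None,fx=4.4,fy=4.4,interpolation=cv2.INTER_CUBIC) for x,y,x0 in ((c,160,195),(d,180,180))]))
o=bot.get_obs();print(o['tool_pos'],o['tcp_rot'],o['time'],o['grip_width'],o['contact_force'],o['moment'])
E
python3 dialz.py
```

```text
[441.22719994 215.03269002 140.69027343] [ 3.13273154 -0.00557274  1.67252957] 38.1333 12.853298376432566 [ 8.24045041 12.2389007  -3.99574243] [ 2.24418468 -1.4272653   0.02268816]
top 19 [0, 0, 0, 0, 2, 0, 6, 3, 2, 3, 1, 1, 1, 0, 0] x,y [[424.0, 225.0], [437.0, 232.0]]
scene 106 [1, 4, 0, 0, 5, 18, 20, 33, 9, 6, 6, 4, 0, 0, 0] x,y [[416.0, 195.0], [444.0, 236.0]]
```

View pics/h18.png

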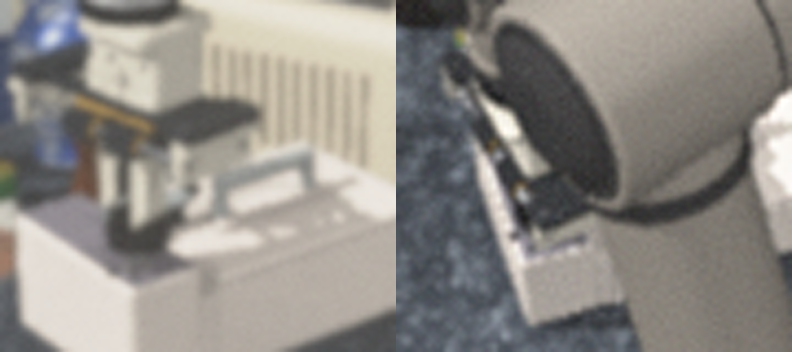

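servo_tool(
  angular=[
    [0,0,0],
    [0,0,0],
    [0,0,0],
    [0,0,0],
  ],
  slide=[
    [1,1,0],
    [2,2,0],
    [3,3,0],
    [3,3,0],
  ],
  grip=[-1,-1,-1,-1],
)

```text
time: 38.47
tool_pos: [441.4, 215.4, 139.8]
tcp_rot: [3.14, -0.001, 1.673]
contact_force: [1.7, 3.7, 0.7]
grip_width: 12.5
```

```bash
python3 - <<'E'
from h import *
o=bot.get_obs();print(o['tool_pos'],o['tcp_rot'],o['time'],o['grip_width'],o['contact_force'],o['moment'])
E
```

```text
[441.44076165 215.37445138 139.78895698] [ 3.14034829e+00 -5.16902518e-04  1.67330329e+00] 38.4667 12.485972823282935 [1.70568608 3.66022178 0.71839418] [ 0.42878656 -0.28486461 -0.00099445]
```

Relieved. Now pushing it in.

servo_tool(
  angular=[
    [0,0,0],
    [0,0,0],
    [0,0,0],
    [0,0,0],
    [0,0,0],
    [0,0,0],
    [0,0,0],
    [0,0,0],
  ],
  slide=[
    [0,0,-2],
    [0,0,-5],
    [0,0,-8],
    [0,0,-11],
    [0,0,-14],
    [0,0,-15],
    [0,0,-16],
    [0,0,-16],
  ],
  grip=[-1,-1,-1,-1,-1,-1,-1,-1],
)

```text
time: 39.13
tool_pos: [441.5, 215.4, 124.6]
tcp_rot: [3.14, -0.001, 1.673]
contact_force: [-1.3, 2.3, 13.3]
grip_width: 13.0
```

```bash
python3 - <<'E'
from h import *
c=cap('scene','sc19.png'); d=cap('top','top19.png')
o=bot.get_obs();print(o['tool_pos'],o['tcp_rot'],o['time'],o['grip_width'],o['contact_force'],o['moment'])
E
python3 dialz.py
```

```text
[441.48708299 215.38763527 124.59914905] [ 3.13944117e+00 -8.71402907e-04  1.67316070e+00] 39.2333 12.639729130608352 [-0.59150877  3.89451191 12.26223268] [ 0.52219345  0.17599726 -0.01341963]
top 18 [0, 2, 2, 2, 6, 1, 4, 0, 0, 1, 0, 0, 0, 0, 0] x,y [[425.0, 226.0], [442.0, 234.0]]
scene 101 [1, 14, 17, 18, 32, 6, 5, 6, 1, 0, 0, 0, 0, 1, 0] x,y [[417.0, 199.0], [444.0, 238.0]]
```

servo_tool(
  angular=[
    [0,0,0],
    [0,0,0],
    [0,0,0],
    [0,0,0],
    [0,0,0],
    [0,0,0],
    [0,0,0],
    [0,0,0],
    [0,0,0],
  ],
  slide=[
    [0,0,1],
    [0,0,1],
    [0,0,1],
    [0,0,1],
    [0,0,20],
    [0,0,40],
    [0,0,45],
    [0,0,45],
    [0,0,45],
  ],
  grip=[0,0,0,0,0,0,-1,-1,-1],
)

```text
time: 39.98
tool_pos: [440.6, 214.8, 167.8]
tcp_rot: [-3.141, 0.0, 1.673]
contact_force: [0.3, -0.2, -0.8]
grip_width: 30.1
```

servo_tool(
  angular=[
    [0,0,0],
    [0,0,0],
    [0,0,0],
    [0,0,0],
    [0,0,0],
    [0,0,0],
    [0,0,0],
    [0,0,0],
  ],
  slide=[
    [0,0,-8],
    [0,0,-16],
    [0,0,-21],
    [0,0,-24],
    [0,0,-26],
    [0,0,-27],
    [0,0,-27],
    [0,0,-27],
  ],
  grip=[-1,-1,-1,-1,-1,-1,-1,-1],
)

```text
time: 40.65
tool_pos: [443.0, 215.4, 144.3]
tcp_rot: [3.135, -0.001, 1.673]
contact_force: [-3.1, -2.7, 26.7]
grip_width: 0.0
```

servo_tool(
  angular=[
    [0,0,0],
    [0,0,0],
    [0,0,0],
    [0,0,0],
    [0,0,0],
    [0,0,0],
    [0,0,0],
    [0,0,0],
    [0,0,0],
    [0,0,0],
  ],
  slide=[
    [0,0,15],
    [0,0,50],
    [0,0,85],
    [0,0,120],
    [0,-40,135],
    [0,-80,140],
    [0,-120,140],
    [0,-160,140],
    [-5,-200,140],
    [-10,-240,140],
  ],
  grip=[-1,-1,-1,-1,-1,-1,-1,-1,-1,-1],
)

```text
time: 41.48
tool_pos: [430.3, -26.7, 280.6]
tcp_rot: [-3.141, -0.0, 1.674]
contact_force: [1.4, 0.5, -0.1]
grip_width: 0.3
```

servo_tool(
  angular=[
    [0,0,0],
    [0,0,0],
    [0,0,0],
    [0,0,0],
    [0,0,0],
    [0,0,0],
    [0,0,0],
    [0,0,0],
  ],
  slide=[
    [-10,-40,0],
    [-20,-80,0],
    [-30,-120,0],
    [-40,-160,0],
    [-60,-200,0],
    [-75,-235,0],
    [-75,-235,0],
    [-75,-235,0],
  ],
  grip=[-1,-1,-1,-1,-1,-1,-1,-1],
)

```text
time: 42.15
tool_pos: [354.9, -261.5, 280.3]
tcp_rot: [-3.141, -0.002, 1.668]
contact_force: [0.1, 0.4, -0.5]
grip_width: 0.4
```

```bash
python3 - <<'E'
from h import *
c=cap('scene','sc20.png'); d=cap('top','top20.png')
cv2.imwrite('pics/h20.png',np.hstack([cv2.resize(x['img'][y:y+90,x0:x0+110],None,fx=3.6,fy=3.6,interpolation=cv2.INTER_CUBIC) for x,y,x0 in ((c,165,190),(d,175,185))]))
o=bot.get_obs();print(o['tool_pos'],o['time'])
for n,x in (('scene',c),('top',d)):
    W=pts(x);r=np.hypot(W[...,0]-440,W[...,1]-214)
    m=(r<35)&(W[...,2]>136)&(W[...,2]<165)&(x['img'].max(2)<130);p=W[m];q=p[:,:2]-p[:,:2].mean(0);v=np.linalg.svd(q)[2][0]
    print(n,len(p),'bar top',p.mean(0).round(1),'z',np.percentile(p[:,2],[50,95]).round(1),'dir',np.degrees(np.arctan2(v[1],v[0])).round())
    dd=W[...,:2]-(479,56);t=-.05;X=dd[...,0]*np.cos(t)+dd[...,1]*np.sin(t);Y=-dd[...,0]*np.sin(t)+dd[...,1]*np.cos(t)
    m=(abs(X)<72)&(Y>-95)&(Y<60)&(W[...,2]>80)&(W[...,2]<100);A=np.c_[X[m],Y[m],np.ones(m.sum())];print(' lid plane',np.linalg.lstsq(A,W[...,2][m],rcond=None)[0].round(3))
    m=(abs(X-12)<8)&(Y>65)&(Y<125)&(W[...,2]>104)&(W[...,2]<160);A=np.c_[Y[m],np.ones(m.sum())];print(' clamp',m.sum(),np.linalg.lstsq(A,W[...,2][m],rcond=None)[0].round(3),np.percentile(W[...,2][m],[5,50,95]).round(1))
E
```

```text
[ 356.02231157 -259.34166796  280.77639843] 42.25
scene 43 bar top [436.1 215.9 141.4] z [141.5 146.3] dir 97.0
 lid plane [ 1.0000e-03 -1.0000e-03  9.2979e+01]
 clamp 38 [5.60000e-02 1.11144e+02] [106.7 117.2 120.3]
top 46 bar top [436.4 206.5 142.6] z [143.6 148.5] dir 96.0
 lid plane [1.0000e-03 1.0000e-03 9.2344e+01]
 clamp 57 [9.00000e-03 1.15361e+02] [110.5 116.7 121.1]
```

View pics/h20.png

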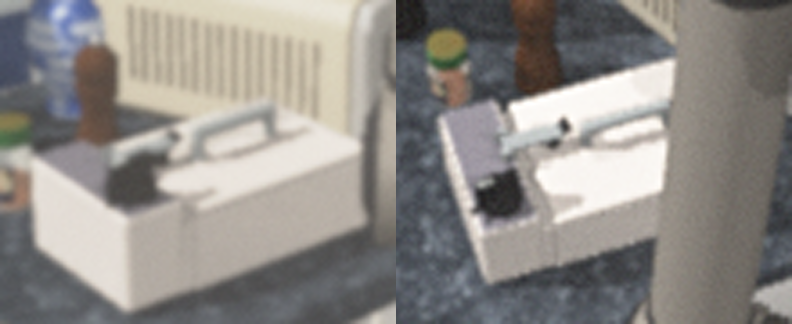

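View pics/top20.png

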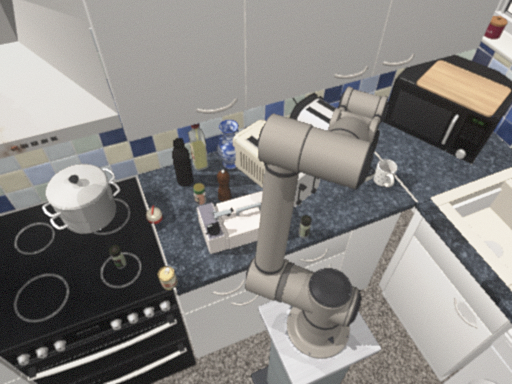

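Every check agrees: the bar direction is 97° (96.9° expected at the last mark), its top is at about 144 mm, the lid plane is at 92–93 mm, and the clamp is level.

```bash
python3 -c "
from plant import bot
print(bot.close_job())"
```

```text
the job is handed in; nothing more can be done
None
```

I did every step of the task and handed the job in at about 42 s of the 210 s. It gives no verdict, so these are my own last checks.

- **Fruit:** two limes and one lemon were there. All three showed inside the basin, in one layer, just before the lid went on. No other fruit was visible.
- **Lid:** it measured level, with its top at 92–93 mm (92 expected for seated).
- **Clamp:** my push stopped with the fingertips at 117 mm, where the arm's upper face should be when level. The images also show it level, at 117 mm.
- **Dial:** I pulled it out about 15 mm, turned it about 1.41 rad clockwise and pushed it back in. The bar now lies at 96–97° (96.9° expected at long wash), and its top is at about 144 mm, so it is fully in. That height was confirmed by pressing down on it.
- **Other things:** all still looked in place in the last picture, and the arm was clear of everything at the hand-in.

**Disagreements:**
- The two cameras differed by about 7 mm in y at the washer, the lid and the dial. I used values in between, checked the lid against the washer in each view, and it seated at the first try.
- During the turn I felt a side load of about 15 N, because my estimate of the dial's axis was about 3 mm off. I shifted the gripper to relieve it before pushing the dial in.

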